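# Turn the clean screwdriver over and rack it with the strap gauge

## Task

Put these two clean tools away in the wooden tool holder: stand the screwdriver blade down in the empty round hole, pushed in until its handle sits on the wood (it is upside down in the drying stand now, so it has to be turned over), and stand the flat steel gauge plate on end in the slot, fully home. Leave the brush, the blue parts dish, the glass jar and the loupe where they are, and let go of both tools.

Things in the scene. Friction and masses are not known exactly. Their poses are not given: they have to be found in the camera images.
- holder: Fixed wooden tool holder block, 100 (x) by 180 (y) by 70 (z) mm, origin at the centre of its underside, z up; its x points roughly to world +y, so its long sides run roughly away from the robot. Three openings go from its top straight through to the bench (2 mm chamfers): empty 15 mm round hole at x -10, y +50; slot at x -10, y -50; 16 mm hole with the brush at x +30, y +5.
- bore_mouth (a point): Centre of the mouth of the holder's empty 15 mm round hole, in the top face 70 mm above the bench. Axes as the holder's.
- slot_mouth (a point): Centre of the mouth of the holder's slot, in the top face 70 mm above the bench. Slot is 10 mm along the holder's x, 54 mm along its y, 70 mm deep (down to the bench).
- drystand: Fixed aluminium drying stand, a block 70 (x) by 80 (y) by 40 (z) mm, origin at the centre of its underside. In the middle of its top a square hole, 27 by 27 mm, sides along its x and y, 30 mm deep, in which the screwdriver's square handle stands, butt down.
- driver: Screwdriver, 155 mm long, about 85 g. Origin: centre of the butt end; +z runs from butt to blade tip. Butt cap 18 mm diameter, z 0 to 4; black square handle, 24 mm (own x) by 24 mm (own y), z 4 to 95 mm; steel shaft 10 mm diameter, z 95 to 155, last 5 mm tapering to 7 mm. Starts blade up in the drying stand, butt 10 mm above the bench, leaning a few degrees.
- shoulder (a point): Point on the screwdriver's axis at the handle's shoulder, where the shaft begins (driver z 95 mm); axes as the driver's. Put away it lies on the holder's top, 70 mm above the bench, with +z down and the butt 165 mm above the bench. Laid on the bench, the driver rests on a side of its handle, axis 12 mm up, and does not roll. Its centre of mass is about at driver z 62 mm.
- rest: Fixed dark steel bench block on which the gauge plate lies at the start, 70 (x) by 30 (y) by 30 (z) mm, origin at the centre of its underside.
- gauge: Flat steel gauge plate with round marks, 130 (own x) by 50 (own y) by 6 (own z) mm, about 120 g, origin at its centre; either end may go down. Starts flat and loose on the rest, lengthwise along it within 0.1 rad, centre 33 mm above the bench, overhanging 30 mm at each end and 10 mm each side. Put away it stands on end on the bench in the slot, centre 65 mm above the bench, 60 mm showing.
- brush: Bystander: small dusting brush standing bristles up in the holder's third hole, 147 mm long, handle 12 mm in diameter, head up to 19 mm; origin at its lower end, on the bench, z up. Leave alone.
- dish: Bystander: blue round parts dish, 124 mm in diameter, 18 mm high, origin at the centre of its underside. Leave alone.
- jar: Bystander: low glass jar, 100 mm in diameter, 45 mm high, origin at the centre of its underside. Leave alone.
- loupe: Bystander: black eye loupe, 36 mm in diameter, 32 mm high, origin at the centre of its underside. Leave alone.
Mind the look-alikes: they are no part of the job. Of the things that look like the gauge, the larger one is meant. There is more than one size of the holder; the one meant has the size given above.

How it is judged:
At the end, for the whole second after the job is handed in: Screwdriver blade down in the round hole: butt within 10 mm of the hole axis, within 5 degrees of vertical, shoulder on the wood (4 mm). Gauge plate on end in the slot: centre within 5 mm of the slot's middle and of its full depth, within 5 degrees of vertical. Both at rest, released (horizontal distance between driver and bore_mouth below 0.01 m and angle between driver's own z axis and vertical above 3.04 rad and z of driver in the frame of holder between 0.161 and 0.169 m and x of gauge in the frame of holder between -0.015 and -0.005 m and y of gauge in the frame of holder between -0.055 and -0.045 m and z of gauge in the frame of holder between 0.06 and 0.07 m and angle between the x axis of gauge and the z axis of holder, either way round below 0.08 rad and linear speed of each of driver, gauge below 0.02 m/s); the robot touches nothing.
It fails at once if a bystander (brush, dish, jar or loupe) is moved by more than 20 mm (distance of any of brush, dish, jar, loupe from where it was at the start of the episode above 0.02 m).
It also fails if it takes over 72 s, if anything falls off the work surface, if the arm or the gripper's body presses on something with over 40 N, if the wrist force passes 120 N, or if a joint passes its speed limit or range.

## Robot

A 6-joint arm with a two-finger parallel gripper is mounted at the origin on the work surface. World frame = base frame: x ahead of the robot, y to its left, z up, the work surface at z = 0. Lengths are in m, angles in rad, forces in N, time in s.
With the tool pointing down it reaches from about 0.4 to 0.825 m from the base axis. Payload 7 kg.
Tool frame: the origin (TCP) lies at the very end of the fingers, on their centre line; the grasp point (between the pads) lies 19 mm behind it; z points along the fingers, y is the line along which they close (so a half turn about z gives the same grasp; the last joint's range is limited). The gripper opens to 88 mm and grips with 3 to 60 N. Pads are 19 mm wide; open, the fingers measure 130 mm over their backs; the gripper's body (78 mm by 193 mm) begins 47 mm behind the grasp point.
Start: joints at [1.491, 0.359, 0.012, 0, -1.224, -0.288], TCP at [0.243, 0.63, 0.227] pointing down, gripper open.
Joint ranges: [-3.07, 3.07], [-1.43, 2.12], [-1.02, 1.25], [-3.03, 1.67], [-3.05, -0], [-3.03, 3.03]. Speed limits (rad/s): [2.39, 2.39, 3.01, 3.14, 3.14, 3.14].

## Interface

Orientations are given as [roll, pitch, yaw] about the fixed x, y, z axes, in that order (R = Rz(yaw) Ry(pitch) Rx(roll)).
In Python, from station import * gives the robot as it stands.
- The arm moves only by the tool servo_tool, never from a script. Its argument "moves" is a list of rows, each an object of numbers: "jaw": the opening, from 0 (shut) to 1 (fully open); "dx", "dy", "dz": the shift along the world's x, y, z in m; "roll": the turn about the world's z in degrees. A call has exactly 10 rows; each row shifts and turns the commanded pose from where the row before left it; what a row does not reach is not made up. A row lasts 1/8 s, in which the tool goes at most 62.5 mm and 10.7 degrees, less where a joint would pass 70% of its speed; a pose out of reach is approached as far as the arm can. A call with a gripper value outside its range is refused whole. The fingers move at their own pace and stop on an object; "newtons" is the grip in N (left out, the last holds). Time passes only in rows, so rows that do not move let the fingers close, or fill a call up. It gives the time, the measured TCP pose, the force, the opening and the grip force at its end, in the units of the state.
- get_state(): the state, without advancing time (a new reading comes with each control period).
- grab_frame(name): name is "scene" or "side" or "wrist"; returns (picture, depth): 480x640x3 uint8, red, green, blue; 480x640 float32, m along the optical axis (not along the pixel's ray), 0 where there is no reading.
- calibration(name): a dict with "intrinsics" (3x3 intrinsics, pixels), "R" (3x3) and "t" (3): a world point X has camera coordinates R X + t. Camera axes: x right, y down, z forward; pixel columns grow to the right and rows downward; lengths in m; the calibration is good to about 2 mm. A picture is of the moment at which its call begins: read the wrist's pose just before it. calibration takes no time and is no camera call; for the wrist camera it gives the pose at the moment of the call.
- job_done(): hands the job in; it is judged then, once.
The state is a dict: "t": time; "q": joint angles; "qd": joint speeds; "joint_efforts": joint torques, N m; "eef_pos": TCP position; "ee_rot": TCP orientation; "force": force on the tool from outside, world axes, zero at the start; "moment": the same for the moment, N m; "width": finger opening in m; "gripper_force": force on a finger pad.
Only numpy, scipy, OpenCV 4.12 (cv2) and the standard library are available. Lean on these libraries where they do the work, as an engineer would, in place of code of your own. Each camera call takes 0.05 s, during which the arm holds its last target. There are 200 camera calls.

## Working session

There is one attempt and no reset: what is moved stays moved. The work goes in short steps, Python scripts to look and compute and a tool call to move; the robot and the scene stay as the last step left them, time stands still between calls to the robot, and variables do not carry over. Pictures are saved under pics/ and viewed, at most 10 in all, crops included, and the job is handed in when it is done.

Besides the shell and the picture viewer there is one more tool, called after ">>>" as name([rows], argument=value, ...), one row to a line, values as JSON. servo_tool: Moves the arm, as the interface text tells. Its arguments: {"type":"object","properties":{"moves":{"type":"array","items":{"type":"object","properties":{"jaw":{"type":"number"},"dx":{"type":"number"},"dy":{"type":"number"},"dz":{"type":"number"},"roll":{"type":"number"}}}},"newtons":{"type":"number"}},"required":["moves"]}

```bash
mkdir -p pics; cat > h.py <<'E'
from station import *
import numpy as np, cv2
def snap(n,f):
    c=calibration(n); p,d=grab_frame(n); np.savez(f'pics/{f}.npz',p=p,d=d,K=c['intrinsics'],R=c['R'],t=c['t'])
    cv2.imwrite(f'pics/{f}.png',p[:,:,::-1]); return p,d
def load(f):
    return np.load(f'pics/{f}.npz')
def w(f,u,v,z=None):
    "world point of pixel: by depth, or on plane z"
    c=load(f); K,R,t=c['K'],c['R'],np.ravel(c['t'])
    r=np.linalg.inv(K)@np.array([u,v,1.]); o=-R.T@t
    if z is None: return R.T@(r*c['d'][int(v),int(u)]-t)
    D=R.T@r; return o+D*(z-o[2])/D[2]
def tri(*obs):
    "obs: (frame,u,v)... least squares ray intersection"
    A=np.zeros((3,3));b=np.zeros(3)
    for f,u,v in obs:
        c=load(f);K,R,t=c['K'],c['R'],np.ravel(c['t']);d=R.T@np.linalg.inv(K)@np.array([u,v,1.]);d/=np.linalg.norm(d)
        P=np.eye(3)-np.outer(d,d);A+=P;b+=P@(-R.T@t)
    return np.linalg.solve(A,b)
E
python3 - <<'E'
from h import *
for n in ('scene','side','wrist'):
    snap(n,n+'0')
    c=load(n+'0'); print(n,(-c['R'].T@np.ravel(c['t'])).round(3),(c['R'][2]).round(2),c['K'][0,0])
a=load('scene0')['p'];b=load('side0')['p']
print(get_state())
E
```

```text
scene [ 1.411 -0.479  0.683] [-0.75  0.38 -0.53] 480.70289264598824
side [ 0.199 -0.875  1.15 ] [ 0.26  0.61 -0.75] 469.7141330273855
wrist [0.309 0.604 0.384] [-0.25  0.09 -0.96] 337.86100907869223
{'t': 0.15, 'q': array([ 1.49106368e+00,  3.59215573e-01,  1.12649048e-02, -2.26485871e-04,
       -1.22411380e+00, -2.88129410e-01]), 'qd': array([-5.27423655e-05, -2.03509374e-03,  4.65385835e-03,  1.46903084e-03,
        4.55579524e-04,  7.11307563e-05]), 'joint_efforts': array([-2.17503162e-03, -5.83273816e+01,  2.93290132e+01,  7.00124592e+00,
        8.82729742e-03, -1.16840347e-04]), 'eef_pos': array([0.24262765, 0.62948528, 0.22584545]), 'ee_rot': array([ 3.14031628e+00, -1.56220648e-04, -3.67939049e-01]), 'force': array([-0.35510808, -0.13157406, -0.6498826 ]), 'moment': array([-0.04201218,  0.01525772, -0.00178486]), 'gripper_force': 0.0, 'width': 0.08765701639218033}
```

View pics/scene0.png

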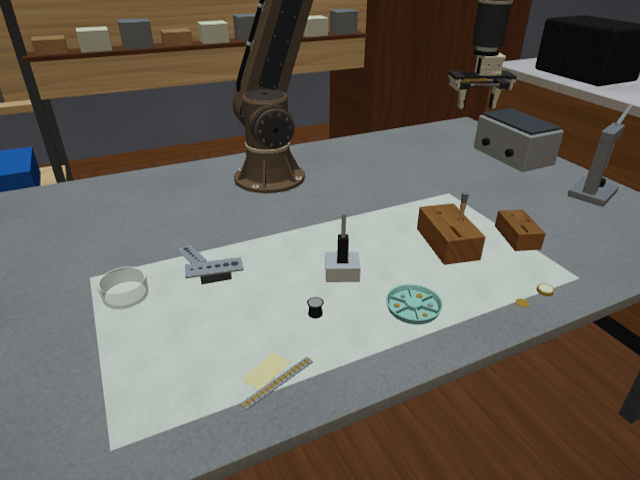

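View pics/side0.png

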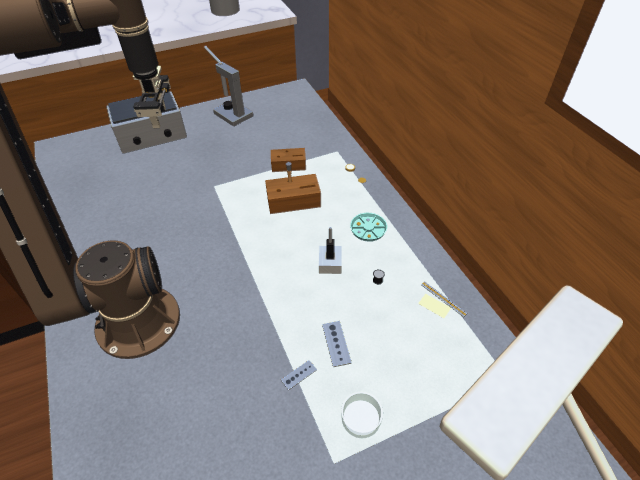

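The scene view shows the holder at about (450,232), the driver in its stand at (343,245) and the large gauge at (214,267). The side view has them at (293,193), (330,245) and (336,343). I'll enlarge crops of both next.

```bash
python3 - <<'E'
from h import *
for f,u,v in (('scene0',450,232),('scene0',343,247),('scene0',344,217),('scene0',214,267),('scene0',315,302),('scene0',414,300),('scene0',124,285),('side0',293,186),('side0',330,245),('side0',336,343),('side0',362,415)): print(f,u,v,w(f,u,v).round(3))
a=load('scene0')['p'];b=load('side0')['p']
def cr(p,x,y,W,H,s):return cv2.resize(p[y:y+H,x:x+W],None,fx=s,fy=s,interpolation=cv2.INTER_CUBIC)
# left: scene crops, right: side crops; 4x, each 400x~300
img=np.vstack([np.hstack([cr(a,410,185,100,80,4),cr(b,250,165,100,80,4)]),np.hstack([cr(a,310,205,50,35,4),cr(a,310,240,50,35,4),cr(b,305,220,50,35,4),cr(b,305,255,50,35,4)]),np.hstack([cr(a,170,240,100,35,4),cr(b,290,315,100,35,4)])])
cv2.imwrite('pics/crops.png',img[:,:,::-1]);print(img.shape)
E
```

```text
scene0 450 232 [0.635 0.244 0.071]
scene0 343 247 [ 0.599 -0.037  0.084]
scene0 344 217 [ 0.593 -0.034  0.159]
scene0 214 267 [ 0.486 -0.311  0.039]
scene0 315 302 [ 0.693 -0.151  0.032]
scene0 414 300 [0.763 0.054 0.017]
scene0 124 285 [ 0.419 -0.506  0.005]
side0 293 186 [0.591 0.283 0.069]
side0 330 245 [ 0.584 -0.04   0.1  ]
side0 336 343 [ 0.478 -0.311  0.036]
side0 362 415 [ 0.46  -0.502  0.007]
(600, 800, 3)
```

View pics/crops.png

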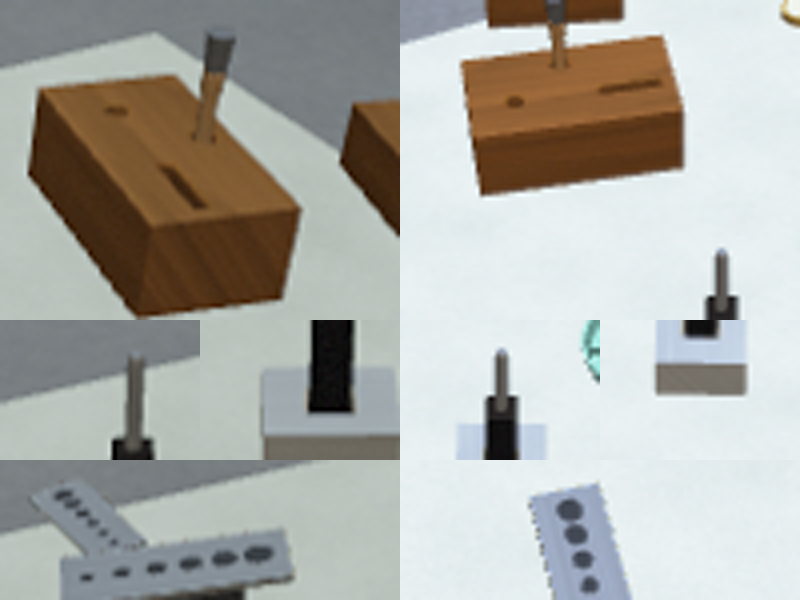

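```bash
python3 - <<'E'
from h import *
S,D='scene0','side0'
for n,a,b in (('hole',(439.2,212.5),(278.7,190.3)),('slot',(456,231.7),(307.5,186.8)),('tip',(343.75,213.7),(330.2,227)),('shoulder',(342.8,235),(330.3,239.5))):
    print(n,tri((S,*a),(D,*b)).round(4), w(S,*a,.07).round(4), w(D,*b,.07).round(4))
# holder corners top; yaw
for f,pts in ((S,[(420,207.5),(454.5,204),(484.8,237.5),(447.5,241.5)]),(D,[(265.5,180.7),(315.5,174.5),(321,192),(268.5,199)])):
    print(f,[w(f,*p,.07)[:2].round(4) for p in pts])
# gauge via depth cloud: points z .028-.045 near
for f in (S,D):
    c=load(f);d=c['d'];K=c['K'];v,u=np.nonzero(d>0);X=np.linalg.inv(K)@np.vstack([u,v,np.ones(len(u))])*d[v,u]
    X=(c['R'].T@(X-np.ravel(c['t'])[:,None])).T
    m=(abs(X[:,0]-.48)<.12)&(abs(X[:,1]+.31)<.1)&(X[:,2]>.024)&(X[:,2]<.05)
    P=X[m];r=cv2.minAreaRect(P[:,:2].astype(np.float32)*1000);print('gauge',m.sum(),P.mean(0),P[:,2].std(),r)
    m=(abs(X[:,0]-.6)<.2)&(abs(X[:,1]-.26)<.13)&(X[:,2]>.062)&(X[:,2]<.078)
    P=X[m];print('holder',m.sum(),P[:,2].mean(),cv2.minAreaRect(P[:,:2].astype(np.float32)*1000))
E
```

```text
hole [0.5388 0.2834 0.0689] [0.54   0.2826 0.07  ] [0.5384 0.2817 0.07  ]
slot [0.636  0.2611 0.0677] [0.6381 0.2597 0.07  ] [0.6348 0.2575 0.07  ]
tip [ 0.5888 -0.0311  0.1657] [0.4383 0.0498 0.07  ] [0.627  0.0527 0.07  ]
shoulder [ 0.5894 -0.0317  0.1112] [ 0.5321 -0.0021  0.07  ] [0.6053 0.0042 0.07  ]
scene0 [array([0.4952, 0.2526]), array([0.5187, 0.3507]), array([0.6901, 0.3061]), array([0.6658, 0.2118])]
side0 [array([0.5137, 0.3473]), array([0.6854, 0.3055]), array([0.6664, 0.2142]), array([0.4922, 0.2552])]
gauge 820 [ 0.48216309 -0.31213752  0.0371403 ] 0.002231174551797535 ((479.50390625, -310.60546875), (129.4573974609375, 57.053306579589844), 78.89407348632812)
holder 1520 0.07056129956320556 ((589.4356079101562, 281.4186096191406), (104.2007064819336, 184.5342254638672), 77.2291259765625)
gauge 833 [ 0.47840709 -0.31290568  0.03605122] 0.0021845722219692937 ((479.3371276855469, -309.35882568359375), (131.99539184570312, 50.22281265258789), 78.62409973144531)
holder 1073 0.06992322855659285 ((588.48095703125, 283.3896179199219), (112.49797058105469, 181.1819610595703), 75.6045150756836)
```

```bash
python3 - <<'E'
from h import *
for f in ('scene0','side0'):
    c=load(f);d=c['d'];K=c['K'];v,u=np.nonzero(d>0);X=np.linalg.inv(K)@np.vstack([u,v,np.ones(len(u))])*d[v,u]
    X=(c['R'].T@(X-np.ravel(c['t'])[:,None])).T
    m=(abs(X[:,0]-.59)<.07)&(abs(X[:,1]+.03)<.07)&(X[:,2]>.035)&(X[:,2]<.046)
    P=X[m];print('stand',m.sum(),cv2.minAreaRect(P[:,:2].astype(np.float32)*1000))
    m=(abs(X[:,0]-.59)<.03)&(abs(X[:,1]+.03)<.03)
    for lo,hi in((.06,.1),(.115,.135),(.145,.165)):
        k=m&(X[:,2]>lo)&(X[:,2]<hi);print(k.sum(),X[k].mean(0).round(4))
# stand top corners by pixels
print([w('side0',*p,.04)[:2].round(4) for p in ((319,246),(341.5,246),(341.3,261),(319,261))])
print([w('scene0',*p,.04)[:2].round(4) for p in ((325.8,252.5),(325.5,268.8),)])
E
```

```text
stand 554 ((588.4603271484375, -31.334674835205078), (78.58724975585938, 76.69155883789062), 64.51419830322266)
155 [ 0.5975 -0.0364  0.0804]
35 [ 0.5903 -0.0333  0.124 ]
32 [ 0.5901 -0.0331  0.1556]
stand 370 ((587.340087890625, -31.769393920898438), (83.78462219238281, 69.02896881103516), 64.63560485839844)
70 [ 0.5832 -0.0408  0.0819]
14 [ 0.5869 -0.0334  0.1242]
15 [ 0.5867 -0.033   0.1536]
[array([0.5729, 0.0183]), array([ 0.6372, -0.0107]), array([ 0.6106, -0.0652]), array([ 0.5486, -0.0373])]
[array([ 0.5432, -0.0533]), array([ 0.6037, -0.0834])]
```

>>> servo_tool([
  {"dx": 0.025, "dy": -0.047, "roll": -7, "jaw": 1},
  {"dx": 0.025, "dy": -0.047, "roll": -7, "jaw": 1},
  {"dx": 0.025, "dy": -0.047, "roll": -7, "jaw": 1},
  {"dx": 0.025, "dy": -0.047, "roll": -7, "jaw": 1},
  {"dx": 0.025, "dy": -0.047, "roll": -7, "jaw": 1},
  {"dx": 0.025, "dy": -0.047, "roll": -7, "jaw": 1},
  {"dx": 0.025, "dy": -0.047, "roll": -7, "jaw": 1},
  {"dx": 0.025, "dy": -0.047, "roll": -7, "jaw": 1},
  {"dx": 0.025, "dy": -0.047, "roll": -7, "jaw": 1},
  {"dx": 0.025, "dy": -0.047, "roll": -7, "jaw": 1},
], newtons=8)

```text
$.moves[0]: bad value
```

>>> servo_tool([
  {"dx": 0.025, "dy": -0.047, "dz": 0.0, "roll": -7.0, "jaw": 1.0},
  {"dx": 0.025, "dy": -0.047, "dz": 0.0, "roll": -7.0, "jaw": 1.0},
  {"dx": 0.025, "dy": -0.047, "dz": 0.0, "roll": -7.0, "jaw": 1.0},
  {"dx": 0.025, "dy": -0.047, "dz": 0.0, "roll": -7.0, "jaw": 1.0},
  {"dx": 0.025, "dy": -0.047, "dz": 0.0, "roll": -7.0, "jaw": 1.0},
  {"dx": 0.025, "dy": -0.047, "dz": 0.0, "roll": -7.0, "jaw": 1.0},
  {"dx": 0.025, "dy": -0.047, "dz": 0.0, "roll": -7.0, "jaw": 1.0},
  {"dx": 0.025, "dy": -0.047, "dz": 0.0, "roll": -7.0, "jaw": 1.0},
  {"dx": 0.025, "dy": -0.047, "dz": 0.0, "roll": -7.0, "jaw": 1.0},
  {"dx": 0.025, "dy": -0.047, "dz": 0.0, "roll": -7.0, "jaw": 1.0},
], newtons=8)

```text
t: 1.4
eef_pos: [0.4932, 0.1582, 0.2266]
ee_rot: [-3.141, 0.0, -1.593]
force: [1.3, 0.9, -0.3]
width: 0.0874
gripper_force: 0.0
```

>>> servo_tool([
  {"dx": 0.019, "dy": -0.038, "dz": 0.0, "roll": -5.0, "jaw": 1.0},
  {"dx": 0.019, "dy": -0.038, "dz": 0.0, "roll": -5.0, "jaw": 1.0},
  {"dx": 0.019, "dy": -0.038, "dz": 0.0, "roll": -5.0, "jaw": 1.0},
  {"dx": 0.019, "dy": -0.038, "dz": 0.0, "roll": -5.0, "jaw": 1.0},
  {"dx": 0.02, "dy": -0.038, "dz": 0.0, "roll": -4.0, "jaw": 1.0},
  {"dx": 0.0, "dy": 0.0, "dz": -0.036, "roll": 0.0, "jaw": 1.0},
  {"dx": 0.0, "dy": 0.0, "dz": -0.036, "roll": 0.0, "jaw": 1.0},
  {"dx": 0.0, "dy": 0.0, "dz": -0.034, "roll": 0.0, "jaw": 0.6},
  {"dx": 0.0, "dy": 0.0, "dz": 0.0, "roll": 0.0, "jaw": 0.3},
  {"dx": 0.0, "dy": 0.0, "dz": 0.0, "roll": 0.0, "jaw": 0.3},
], newtons=8)

```text
t: 2.65
eef_pos: [0.5895, -0.0301, 0.1218]
ee_rot: [-3.14, 0.0, -2.008]
force: [0.2, -0.9, 0.5]
width: 0.0631
gripper_force: 0.0
```

```bash
python3 - <<'E'
from h import *
snap('wrist','w1'); a=load('w1')['p'];snap('side','side1');b=load('side1')['p'][170:290,250:410]
cv2.imwrite('pics/v1.png',np.hstack([cv2.resize(a,(400,300)),cv2.resize(b,(400,300))])[:,:,::-1])
E
```

```text
(no output)
```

View pics/v1.png

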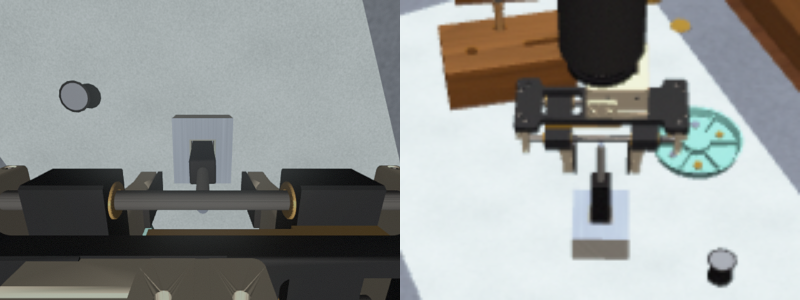

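The driver's shaft stands centred between the open fingers, at about (203,195) in the left half, and the stand's sides are square to the gripper. I'll close and lift.

>>> servo_tool([
  {"dx": 0.0, "dy": 0.0, "dz": 0.0, "roll": 0.0, "jaw": 0.0},
  {"dx": 0.0, "dy": 0.0, "dz": 0.0, "roll": 0.0, "jaw": 0.0},
  {"dx": 0.0, "dy": 0.0, "dz": 0.0, "roll": 0.0, "jaw": 0.0},
  {"dx": 0.0, "dy": 0.0, "dz": 0.0, "roll": 0.0, "jaw": 0.0},
  {"dx": 0.0, "dy": 0.0, "dz": 0.0, "roll": 0.0, "jaw": 0.0},
  {"dx": 0.0, "dy": 0.0, "dz": 0.0, "roll": 0.0, "jaw": 0.0},
  {"dx": 0.0, "dy": 0.0, "dz": 0.0, "roll": 0.0, "jaw": 0.0},
  {"dx": 0.0, "dy": 0.0, "dz": 0.0, "roll": 0.0, "jaw": 0.0},
  {"dx": 0.0, "dy": 0.0, "dz": 0.015, "roll": 0.0, "jaw": 0.0},
  {"dx": 0.0, "dy": 0.0, "dz": 0.03, "roll": 0.0, "jaw": 0.0},
], newtons=12)

```text
t: 4.0
eef_pos: [0.5879, -0.0303, 0.1656]
ee_rot: [3.139, -0.002, -2.008]
force: [0.8, 0.4, -0.6]
width: 0.0092
gripper_force: 12.0
```

>>> servo_tool([
  {"dx": 0.0, "dy": 0.0, "dz": 0.02, "roll": 0.0, "jaw": 0.0},
  {"dx": -0.003, "dy": -0.02, "dz": 0.0, "roll": 5.0, "jaw": 0.0},
  {"dx": -0.003, "dy": -0.025, "dz": 0.0, "roll": 5.0, "jaw": 0.0},
  {"dx": -0.003, "dy": -0.025, "dz": 0.0, "roll": 5.0, "jaw": 0.0},
  {"dx": -0.003, "dy": -0.02, "dz": 0.0, "roll": 5.0, "jaw": 0.0},
  {"dx": 0.0, "dy": -0.01, "dz": 0.0, "roll": 5.0, "jaw": 0.0},
  {"dx": 0.0, "dy": 0.0, "dz": -0.03, "roll": 0.0, "jaw": 0.0},
  {"dx": 0.0, "dy": 0.0, "dz": -0.03, "roll": 0.0, "jaw": 0.0},
  {"dx": 0.0, "dy": 0.0, "dz": -0.01, "roll": 0.0, "jaw": 0.0},
  {"dx": 0.0, "dy": 0.0, "dz": -0.004, "roll": 0.0, "jaw": 0.0},
], newtons=12)

```text
t: 5.25
eef_pos: [0.577, -0.1302, 0.112]
ee_rot: [-3.142, -0.0, -1.572]
force: [-0.7, 0.4, -0.8]
width: 0.0095
gripper_force: 12.0
```

```bash
python3 - <<'E'
from h import *
snap('scene','s2');a=load('s2')['p'][190:310,250:410];snap('side','side2');b=load('side2')['p'][180:300,250:410]
cv2.imwrite('pics/v2.png',np.hstack([cv2.resize(a,(400,300)),cv2.resize(b,(400,300))])[:,:,::-1])
print(get_state()['force'],get_state()['eef_pos'])
E
```

```text
[-0.08414391  1.7230764  -0.20410369] [ 0.5772452  -0.13013079  0.11234936]
```

View pics/v2.png

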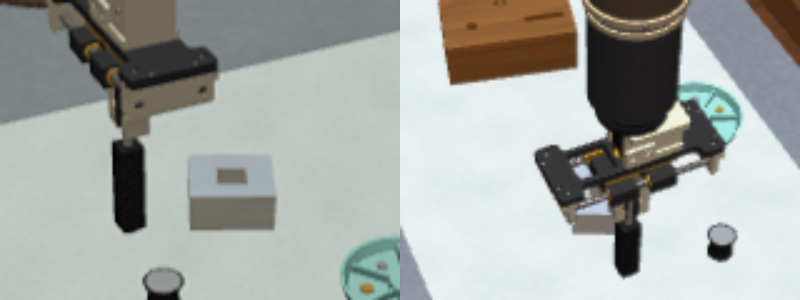

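The driver hangs upright from the fingers with its butt at the bench, clear of the stand (handle at (128,190) in the left half). Now I'll tilt it over towards -y with a light grip.

>>> servo_tool([
  {"dx": 0.0, "dy": -0.012, "dz": -0.002, "roll": 0.0, "jaw": 0.0},
  {"dx": 0.0, "dy": -0.012, "dz": -0.001, "roll": 0.0, "jaw": 0.0},
  {"dx": 0.0, "dy": -0.012, "dz": -0.002, "roll": 0.0, "jaw": 0.0},
  {"dx": 0.0, "dy": -0.014, "dz": -0.003, "roll": 0.0, "jaw": 0.0},
  {"dx": 0.0, "dy": -0.016, "dz": -0.006, "roll": 0.0, "jaw": 0.0},
  {"dx": 0.0, "dy": -0.014, "dz": -0.008, "roll": 0.0, "jaw": 0.0},
  {"dx": 0.0, "dy": -0.014, "dz": -0.011, "roll": 0.0, "jaw": 0.0},
  {"dx": 0.0, "dy": -0.012, "dz": -0.013, "roll": 0.0, "jaw": 0.0},
  {"dx": 0.0, "dy": -0.009, "dz": -0.013, "roll": 0.0, "jaw": 0.0},
  {"dx": 0.0, "dy": -0.007, "dz": -0.014, "roll": 0.0, "jaw": 0.0},
], newtons=4)

```text
t: 6.6
eef_pos: [0.5761, -0.2525, 0.037]
ee_rot: [3.14, 0.0, -1.572]
force: [0.1, -1.5, 0.0]
width: 0.0095
gripper_force: 4.0
```

```bash
python3 - <<'E'
from h import *
snap('scene','s3');a=load('s3')['p'][190:310,250:410];snap('side','side3');b=load('side3')['p'][180:300,250:410]
cv2.imwrite('pics/v3.png',np.hstack([cv2.resize(a,(400,300)),cv2.resize(b,(400,300))])[:,:,::-1])
E
```

```text
(no output)
```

View pics/v3.png

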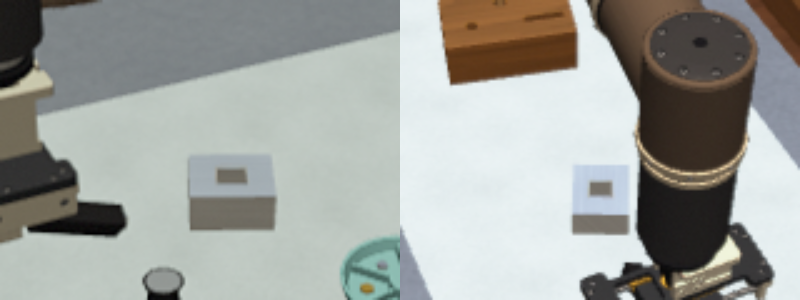

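The driver has tilted about 65° with its butt still at y ≈ -0.12. I'll lower the rest of the way, let go and move up over the butt.

>>> servo_tool([
  {"dx": 0.0, "dy": -0.004, "dz": -0.012, "roll": 0.0, "jaw": 0.0},
  {"dx": 0.0, "dy": -0.003, "dz": -0.011, "roll": 0.0, "jaw": 0.0},
  {"dx": 0.0, "dy": -0.001, "dz": -0.008, "roll": 0.0, "jaw": 0.0},
  {"dx": 0.0, "dy": 0.0, "dz": 0.0, "roll": 0.0, "jaw": 0.5},
  {"dx": 0.0, "dy": 0.0, "dz": 0.0, "roll": 0.0, "jaw": 0.5},
  {"dx": 0.0, "dy": 0.0, "dz": 0.0, "roll": 0.0, "jaw": 0.5},
  {"dx": 0.0, "dy": 0.0, "dz": 0.04, "roll": 0.0, "jaw": 0.6},
  {"dx": 0.0, "dy": 0.0, "dz": 0.06, "roll": 0.0, "jaw": 0.6},
  {"dx": 0.0, "dy": 0.05, "dz": 0.03, "roll": 0.0, "jaw": 0.6},
  {"dx": 0.0, "dy": 0.05, "dz": 0.0, "roll": 0.0, "jaw": 0.6},
], newtons=8)

```text
t: 7.95
eef_pos: [0.5786, -0.1596, 0.1413]
ee_rot: [-3.135, -0.0, -1.573]
force: [-0.5, 0.7, -1.8]
width: 0.0526
gripper_force: 0.0
```

```bash
python3 - <<'E'
from h import *
snap('scene','s4');a=load('s4')['p'][190:310,220:380];snap('side','side4');b=load('side4')['p'][190:310,270:430];snap('wrist','w4');c=load('w4')['p']
img=np.vstack([np.hstack([cv2.resize(a,(400,300)),cv2.resize(b,(400,300))]),np.hstack([cv2.resize(c,(400,300)),np.zeros((300,400,3),np.uint8)])])
cv2.imwrite('pics/v4.png',img[:,:,::-1]); 
for f in ('s4','side4','w4'):
    c=load(f);d=c['d'];K=c['K'];v,u=np.nonzero(d>0);X=np.linalg.inv(K)@np.vstack([u,v,np.ones(len(u))])*d[v,u]
    X=(c['R'].T@(X-np.ravel(c['t'])[:,None])).T
    m=(abs(X[:,0]-.577)<.05)&(X[:,1]>-.33)&(X[:,1]<-.085)&(X[:,2]>.008)&(X[:,2]<.035)&(c['p'][v,u].max(1)<90)
    P=X[m]; print(f,m.sum(),P.min(0).round(4) if len(P) else 0,P.max(0).round(4) if len(P) else 0,cv2.minAreaRect(P[:,:2].astype(np.float32)*1000) if len(P)>4 else 0)
E
```

```text
s4 448 [ 0.5592 -0.2831  0.008 ] [ 0.588  -0.1438  0.0295] ((574.3023681640625, -213.619140625), (26.35953712463379, 139.27923583984375), 2.507361888885498)
side4 254 [ 0.5574 -0.2357  0.0082] [ 0.5837 -0.1435  0.0295] ((570.3336791992188, -189.37132263183594), (23.867300033569336, 92.21289825439453), 2.151177406311035)
w4 3130 [ 0.5589 -0.2355  0.0167] [ 0.5848 -0.1426  0.0266] ((571.7061767578125, -189.20726013183594), (23.114852905273438, 92.4865951538086), 2.620460271835327)
```

View pics/v4.png

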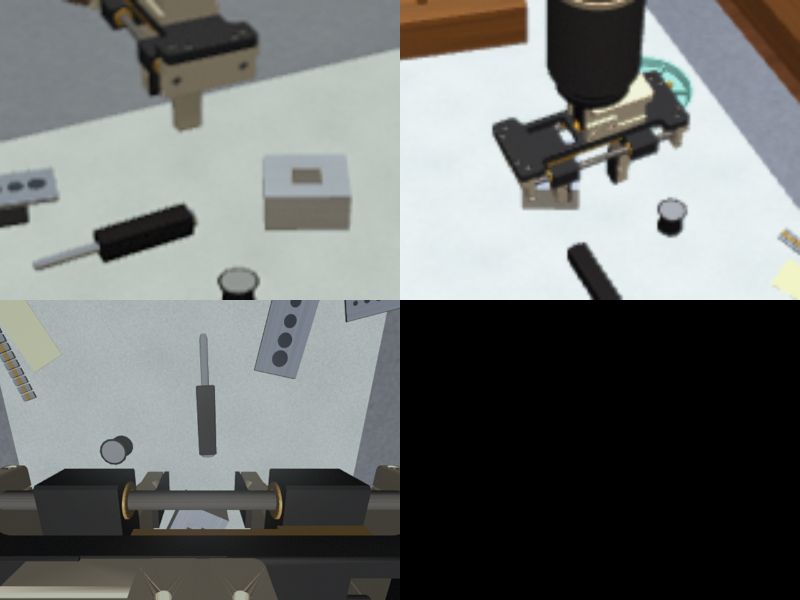

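The driver lies on the bench with its tip towards -y, and its handle runs from y -0.236 to -0.143, centred on x 0.5715 and turned 2.5°. I'll grip it near the butt.

>>> servo_tool([
  {"dx": -0.008, "dy": -0.001, "dz": -0.03, "roll": 2.6, "jaw": 0.6},
  {"dx": 0.0, "dy": 0.0, "dz": -0.045, "roll": 0.0, "jaw": 0.6},
  {"dx": 0.0, "dy": 0.0, "dz": -0.04, "roll": 0.0, "jaw": 0.6},
  {"dx": 0.0, "dy": 0.0, "dz": -0.022, "roll": 0.0, "jaw": 0.6},
  {"dx": 0.0, "dy": 0.0, "dz": 0.0, "roll": 0.0, "jaw": 0.1},
  {"dx": 0.0, "dy": 0.0, "dz": 0.0, "roll": 0.0, "jaw": 0.1},
  {"dx": 0.0, "dy": 0.0, "dz": 0.0, "roll": 0.0, "jaw": 0.1},
  {"dx": 0.0, "dy": 0.0, "dz": 0.0, "roll": 0.0, "jaw": 0.1},
  {"dx": 0.0, "dy": 0.0, "dz": 0.0, "roll": 0.0, "jaw": 0.1},
  {"dx": 0.0, "dy": 0.0, "dz": 0.0, "roll": 0.0, "jaw": 0.1},
], newtons=4)

```text
t: 9.35
eef_pos: [0.5686, -0.1612, 0.0005]
ee_rot: [3.141, 0.0, -1.527]
force: [-0.5, -0.3, -0.4]
width: 0.0241
gripper_force: 4.0
```

>>> servo_tool([
  {"dx": 0.0, "dy": -0.001, "dz": 0.012, "roll": 0.0, "jaw": 0.1},
  {"dx": 0.0, "dy": -0.006, "dz": 0.022, "roll": 0.0, "jaw": 0.1},
  {"dx": 0.001, "dy": -0.01, "dz": 0.021, "roll": 0.0, "jaw": 0.1},
  {"dx": 0.0, "dy": -0.013, "dz": 0.019, "roll": 0.0, "jaw": 0.1},
  {"dx": 0.001, "dy": -0.016, "dz": 0.016, "roll": 0.0, "jaw": 0.1},
  {"dx": 0.001, "dy": -0.019, "dz": 0.013, "roll": 0.0, "jaw": 0.1},
  {"dx": 0.001, "dy": -0.021, "dz": 0.01, "roll": 0.0, "jaw": 0.1},
  {"dx": 0.001, "dy": -0.022, "dz": 0.006, "roll": 0.0, "jaw": 0.1},
  {"dx": 0.0, "dy": -0.023, "dz": 0.003, "roll": 0.0, "jaw": 0.1},
  {"dx": 0.0, "dy": 0.0, "dz": 0.0, "roll": 0.0, "jaw": 0.1},
], newtons=4)

```text
t: 10.6
eef_pos: [0.5733, -0.2944, 0.122]
ee_rot: [3.141, 0.0, -1.529]
force: [-0.3, 0.1, -1.3]
width: 0.0238
gripper_force: 4.0
```

```bash
python3 - <<'E'
from h import *
snap('scene','s5');a=load('s5')['p'][190:310,190:350];snap('side','side5');b=load('side5')['p'][190:310,270:430];snap('wrist','w5');c=load('w5')['p']
img=np.hstack([cv2.resize(a,(400,300)),cv2.resize(b,(400,300))])
cv2.imwrite('pics/v5.png',img[:,:,::-1]); print(get_state()['eef_pos'],get_state()['force'])
E
```

```text
[ 0.57323882 -0.29233831  0.12186922] [-1.37717308  0.79389473 -1.31091015]
```

View pics/v5.png

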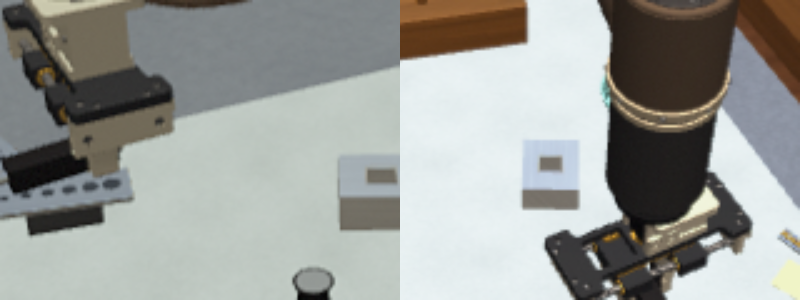

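The driver barely rotated. It's still near horizontal with its tip towards -y, so friction in the grip is holding it. I'll drop the grip to 3 N and jerk it upward so gravity swings it down.

>>> servo_tool([
  {"dx": 0.0, "dy": 0.03, "dz": 0.0, "roll": 0.0, "jaw": 0.1},
  {"dx": 0.0, "dy": 0.03, "dz": 0.0, "roll": 0.0, "jaw": 0.1},
  {"dx": 0.0, "dy": 0.0, "dz": 0.05, "roll": 0.0, "jaw": 0.1},
  {"dx": 0.0, "dy": 0.0, "dz": -0.05, "roll": 0.0, "jaw": 0.1},
  {"dx": 0.0, "dy": 0.0, "dz": 0.05, "roll": 0.0, "jaw": 0.1},
  {"dx": 0.0, "dy": 0.0, "dz": -0.05, "roll": 0.0, "jaw": 0.1},
  {"dx": 0.0, "dy": 0.0, "dz": 0.05, "roll": 0.0, "jaw": 0.1},
  {"dx": 0.0, "dy": 0.0, "dz": -0.05, "roll": 0.0, "jaw": 0.1},
  {"dx": 0.0, "dy": 0.0, "dz": 0.05, "roll": 0.0, "jaw": 0.1},
  {"dx": 0.0, "dy": 0.0, "dz": 0.0, "roll": 0.0, "jaw": 0.1},
], newtons=3)

```text
t: 12.0
eef_pos: [0.5759, -0.2323, 0.1757]
ee_rot: [-3.137, -0.002, -1.525]
force: [-0.0, -0.2, -1.7]
width: 0.0236
gripper_force: 3.0
```

```bash
cat >> h.py <<'E'
def cloud(f):
    c=load(f);d=c['d'];K=c['K'];v,u=np.nonzero(d>0);X=np.linalg.inv(K)@np.vstack([u,v,np.ones(len(u))])*d[v,u]
    return (c['R'].T@(X-np.ravel(c['t'])[:,None])).T, c['p'][v,u], u, v
def tilt(tag,ymin=-.25):
    "dark handle / shaft points near the tool (beyond finger level), from scene & side depth"
    e=get_state()['eef_pos'];g=e+np.array([0,0,.009])
    for n in ('scene','side'):
        snap(n,n+tag); X,col,u,v=cloud(n+tag)
        m=(abs(X[:,0]-e[0])<.02)&(np.linalg.norm(X-g,axis=1)<.16)&(X[:,2]>.01)&(X[:,2]<e[2]+.03)&((abs(X[:,1]-e[1])>.02)|(X[:,2]<e[2]-.004))
        P=X[m]
        if len(P)<10: print(n,len(P));continue
        c=P.mean(0);_,s,V=np.linalg.svd(P-c);print(n,len(P),c.round(3),'dir',V[0].round(3),P.min(0).round(3),P.max(0).round(3))
    print('tcp',e.round(4))
E
python3 - <<'E'
from h import *
tilt('6')
a=load('scene6')['p'][170:310,200:360]
cv2.imwrite('pics/v6.png',cv2.resize(a,None,fx=3,fy=3)[:,:,::-1])
E
```

```text
scene 462 [ 0.583 -0.243  0.129] dir [-0.047 -0.211 -0.976] [ 0.564 -0.261  0.052] [ 0.591 -0.219  0.171]
side 237 [ 0.573 -0.246  0.128] dir [-0.025  0.156  0.987] [ 0.562 -0.26   0.047] [ 0.589 -0.226  0.171]
tcp [ 0.5759 -0.2323  0.1757]
```

The jerks worked: the driver now hangs about 11° off vertical, blade down. I'll straighten it by touching the tip to the bench and dragging the grip over it.

>>> servo_tool([
  {"dx": 0.0, "dy": 0.0, "dz": -0.03, "roll": 0.0, "jaw": 0.1},
  {"dx": 0.0, "dy": 0.0, "dz": -0.015, "roll": 0.0, "jaw": 0.1},
  {"dx": 0.0, "dy": 0.0, "dz": -0.004, "roll": 0.0, "jaw": 0.1},
  {"dx": 0.0, "dy": -0.004, "dz": -0.001, "roll": 0.0, "jaw": 0.1},
  {"dx": 0.0, "dy": -0.004, "dz": -0.001, "roll": 0.0, "jaw": 0.1},
  {"dx": 0.0, "dy": -0.004, "dz": -0.001, "roll": 0.0, "jaw": 0.1},
  {"dx": 0.0, "dy": -0.004, "dz": 0.0, "roll": 0.0, "jaw": 0.1},
  {"dx": 0.0, "dy": -0.004, "dz": 0.0, "roll": 0.0, "jaw": 0.1},
  {"dx": 0.0, "dy": -0.004, "dz": 0.0, "roll": 0.0, "jaw": 0.1},
  {"dx": 0.0, "dy": 0.0, "dz": 0.0, "roll": 0.0, "jaw": 0.1},
], newtons=3)

```text
t: 13.35
eef_pos: [0.5736, -0.2565, 0.1205]
ee_rot: [3.141, -0.0, -1.527]
force: [-0.4, 0.5, 3.6]
width: 0.0239
gripper_force: 3.0
```

```bash
python3 - <<'E'
from h import *
tilt('7'); print(get_state()['force'])
E
```

```text
scene 339 [ 0.58  -0.255  0.078] dir [-0.062 -0.029 -0.998] [ 0.56  -0.266  0.011] [ 0.588 -0.24   0.116]
side 150 [ 0.571 -0.26   0.077] dir [ 0.004  0.049 -0.999] [ 0.56  -0.267  0.011] [ 0.585 -0.241  0.115]
tcp [ 0.5736 -0.2565  0.1205]
[-0.57137444 -0.56967523  3.7427922 ]
```

>>> servo_tool([
  {"dx": 0.0, "dy": 0.0, "dz": 0.0, "roll": 0.0, "jaw": 0.1},
  {"dx": 0.0, "dy": 0.0, "dz": 0.04, "roll": 0.0, "jaw": 0.1},
  {"dx": -0.004, "dy": 0.03, "dz": 0.05, "roll": -3.0, "jaw": 0.1},
  {"dx": -0.004, "dy": 0.05, "dz": 0.02, "roll": -3.0, "jaw": 0.1},
  {"dx": -0.004, "dy": 0.055, "dz": 0.0, "roll": -4.0, "jaw": 0.1},
  {"dx": -0.004, "dy": 0.055, "dz": 0.0, "roll": -4.0, "jaw": 0.1},
  {"dx": -0.004, "dy": 0.055, "dz": 0.0, "roll": -4.0, "jaw": 0.1},
  {"dx": -0.004, "dy": 0.055, "dz": 0.0, "roll": -4.0, "jaw": 0.1},
  {"dx": -0.004, "dy": 0.055, "dz": 0.0, "roll": -4.0, "jaw": 0.1},
  {"dx": -0.004, "dy": 0.055, "dz": 0.0, "roll": -4.0, "jaw": 0.1},
], newtons=20)

```text
t: 14.7
eef_pos: [0.5408, 0.1558, 0.23]
ee_rot: [3.141, -0.0, -2.052]
force: [0.6, -1.0, -1.1]
width: 0.0238
gripper_force: 20.0
```

>>> servo_tool([
  {"dx": -0.001, "dy": 0.05, "dz": 0.0, "roll": 0.0, "jaw": 0.1},
  {"dx": 0.0, "dy": 0.04, "dz": 0.0, "roll": 0.0, "jaw": 0.1},
  {"dx": 0.0, "dy": 0.025, "dz": 0.0, "roll": 0.0, "jaw": 0.1},
  {"dx": 0.0, "dy": 0.011, "dz": 0.0, "roll": 0.0, "jaw": 0.1},
  {"dx": 0.0, "dy": 0.0, "dz": -0.01, "roll": 0.0, "jaw": 0.1},
  {"dx": 0.0, "dy": 0.0, "dz": -0.007, "roll": 0.0, "jaw": 0.1},
  {"dx": 0.0, "dy": 0.0, "dz": 0.0, "roll": 0.0, "jaw": 0.1},
  {"dx": 0.0, "dy": 0.0, "dz": 0.0, "roll": 0.0, "jaw": 0.1},
  {"dx": 0.0, "dy": 0.0, "dz": 0.0, "roll": 0.0, "jaw": 0.1},
  {"dx": 0.0, "dy": 0.0, "dz": 0.0, "roll": 0.0, "jaw": 0.1},
], newtons=20)

```text
t: 15.95
eef_pos: [0.5408, 0.2798, 0.2139]
ee_rot: [-3.141, 0.0, -2.05]
force: [-0.3, -0.6, -0.2]
width: 0.0237
gripper_force: 20.0
```

```bash
python3 - <<'E'
from h import *
e=get_state()['eef_pos'];print(e)
for n in ('scene','side'):
    snap(n,n+'8'); X,col,u,v=cloud(n+'8')
    for lo,hi in ((.085,.105),(.11,.14),(.155,.19)):
        m=(abs(X[:,0]-e[0])<.025)&(abs(X[:,1]-e[1])<.025)&(X[:,2]>lo)&(X[:,2]<hi);print(n,lo,m.sum(),X[m].mean(0).round(4),'pix',u[m].mean().round(1),v[m].mean().round(1), v[m].max())
a=load('scene8')['p'][150:250,380:510];b=load('side8')['p'][120:220,215:345]
cv2.imwrite('pics/v8.png',np.hstack([cv2.resize(x,(400,308),interpolation=cv2.INTER_CUBIC) for x in (a,b)])[:,:,::-1])
E
```

```text
[0.54081242 0.27979854 0.21385872]
scene 0.085 10 [0.541  0.2773 0.1001] pix 439.3 203.0 204
scene 0.11 38 [0.5422 0.2789 0.1252] pix 441.4 194.4 199
scene 0.155 142 [0.5486 0.277  0.1728] pix 444.9 178.7 185
side 0.085 7 [0.5399 0.2773 0.1014] pix 278.9 184.0 185
side 0.11 22 [0.5397 0.2788 0.1252] pix 278.1 178.3 182
side 0.155 70 [0.5394 0.2747 0.1733] pix 277.3 167.7 172
```

View pics/v8.png

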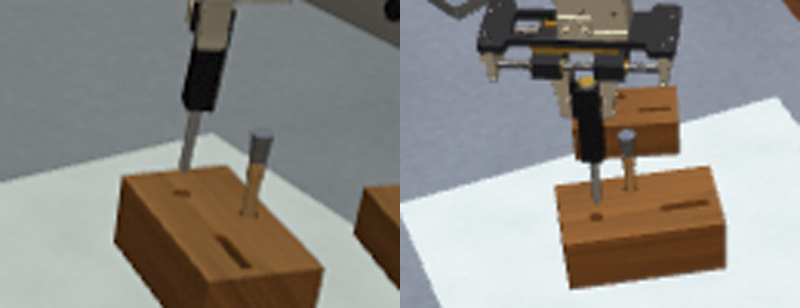

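The tip is over the hole in both views, with hole and tip at (439,212) and (440,205) in the scene and (279,190) and (279,186) in the side view. I'll nudge it slightly and lower it in.

>>> servo_tool([
  {"dx": -0.001, "dy": 0.002, "dz": -0.01, "roll": 0.0, "jaw": 0.1},
  {"dx": 0.0, "dy": 0.0, "dz": -0.01, "roll": 0.0, "jaw": 0.1},
  {"dx": 0.0, "dy": 0.0, "dz": -0.004, "roll": 0.0, "jaw": 0.1},
  {"dx": 0.0, "dy": 0.0, "dz": -0.004, "roll": 0.0, "jaw": 0.1},
  {"dx": 0.0, "dy": 0.0, "dz": -0.004, "roll": 0.0, "jaw": 0.1},
  {"dx": 0.0, "dy": 0.0, "dz": -0.004, "roll": 0.0, "jaw": 0.1},
  {"dx": 0.0, "dy": 0.0, "dz": -0.004, "roll": 0.0, "jaw": 0.1},
  {"dx": 0.0, "dy": 0.0, "dz": 0.0, "roll": 0.0, "jaw": 0.1},
  {"dx": 0.0, "dy": 0.0, "dz": 0.0, "roll": 0.0, "jaw": 0.1},
  {"dx": 0.0, "dy": 0.0, "dz": 0.0, "roll": 0.0, "jaw": 0.1},
], newtons=10)

```text
t: 17.3
eef_pos: [0.5397, 0.2819, 0.1737]
ee_rot: [-3.142, 0.0, -2.05]
force: [-0.2, 0.8, -1.3]
width: 0.0241
gripper_force: 10.0
```

>>> servo_tool([
  {"dx": 0.0, "dy": 0.0, "dz": -0.008, "roll": 0.0, "jaw": 0.1},
  {"dx": 0.0, "dy": 0.0, "dz": -0.008, "roll": 0.0, "jaw": 0.1},
  {"dx": 0.0, "dy": 0.0, "dz": -0.008, "roll": 0.0, "jaw": 0.1},
  {"dx": 0.0, "dy": 0.0, "dz": -0.008, "roll": 0.0, "jaw": 0.1},
  {"dx": 0.0, "dy": 0.0, "dz": -0.004, "roll": 0.0, "jaw": 0.1},
  {"dx": 0.0, "dy": 0.0, "dz": -0.003, "roll": 0.0, "jaw": 0.1},
  {"dx": 0.0, "dy": 0.0, "dz": -0.003, "roll": 0.0, "jaw": 0.1},
  {"dx": 0.0, "dy": 0.0, "dz": -0.002, "roll": 0.0, "jaw": 0.1},
  {"dx": 0.0, "dy": 0.0, "dz": 0.0, "roll": 0.0, "jaw": 0.1},
  {"dx": 0.0, "dy": 0.0, "dz": 0.0, "roll": 0.0, "jaw": 0.1},
], newtons=5)

```text
t: 18.55
eef_pos: [0.5401, 0.282, 0.1303]
ee_rot: [-3.141, 0.001, -2.05]
force: [-1.9, 0.2, 5.9]
width: 0.0239
gripper_force: 5.0
```

The force shows contact at the expected depth. I'll release and rise.

>>> servo_tool([
  {"dx": 0.0, "dy": 0.0, "dz": 0.0, "roll": 0.0, "jaw": 0.45},
  {"dx": 0.0, "dy": 0.0, "dz": 0.0, "roll": 0.0, "jaw": 0.45},
  {"dx": 0.0, "dy": 0.0, "dz": 0.0, "roll": 0.0, "jaw": 0.45},
  {"dx": 0.0, "dy": 0.0, "dz": 0.015, "roll": 0.0, "jaw": 0.45},
  {"dx": 0.0, "dy": 0.0, "dz": 0.035, "roll": 0.0, "jaw": 0.45},
  {"dx": 0.0, "dy": 0.0, "dz": 0.05, "roll": 0.0, "jaw": 0.45},
  {"dx": 0.0, "dy": -0.04, "dz": 0.0, "roll": 2.0, "jaw": 1.0},
  {"dx": 0.0, "dy": -0.055, "dz": 0.0, "roll": 2.0, "jaw": 1.0},
  {"dx": 0.0, "dy": -0.055, "dz": 0.0, "roll": 2.0, "jaw": 1.0},
  {"dx": 0.0, "dy": -0.055, "dz": 0.0, "roll": 2.0, "jaw": 1.0},
], newtons=8)

```text
t: 19.8
eef_pos: [0.5397, 0.0753, 0.231]
ee_rot: [-3.14, 0.001, -1.909]
force: [0.8, 0.2, 0.1]
width: 0.0737
gripper_force: 0.0
```

```bash
python3 - <<'E'
from h import *
for n in ('scene','side'):
    snap(n,n+'9'); X,col,u,v=cloud(n+'9')
    m=(abs(X[:,0]-.54)<.03)&(abs(X[:,1]-.282)<.03)&(X[:,2]>.08)&(X[:,2]<.18);P=X[m];c=P.mean(0)
    for lo in (.08,.1,.12,.14): print(n,lo,P[(P[:,2]>lo)&(P[:,2]<lo+.02)].mean(0).round(4))
    print(P[:,2].max(),m.sum())
a=load('scene9')['p'][150:250,380:510];b=load('side9')['p'][120:220,215:345]
cv2.imwrite('pics/v9.png',np.hstack([cv2.resize(x,(400,308),interpolation=cv2.INTER_CUBIC) for x in (a,b)])[:,:,::-1])
E
```

```text
scene 0.08 [0.5463 0.278  0.0898]
scene 0.1 [0.5464 0.2778 0.11  ]
scene 0.12 [0.546  0.2776 0.1301]
scene 0.14 [0.5469 0.2779 0.15  ]
0.16770105797299964 357
side 0.08 [0.5306 0.2754 0.0895]
side 0.1 [0.5293 0.2762 0.1017]
side 0.12 [nan nan nan]
side 0.14 [nan nan nan]
0.10224915721646273 22<stdin>:5: RuntimeWarning: Mean of empty slice.
  ret = um.true_divide(
```

View pics/v9.png

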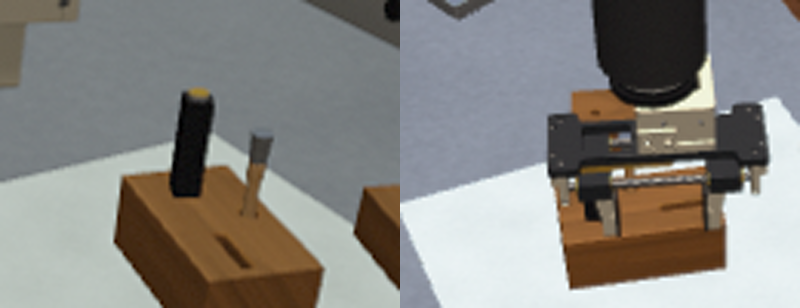

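Ten pictures are used now. The driver stands upright and seated: its axis has constant x,y at every height and its top is at about 0.167. From here I go by depth numbers, and the gauge is next.

>>> servo_tool([
  {"dx": -0.007, "dy": -0.042, "dz": 0.0, "roll": 1.0, "jaw": 1.0},
  {"dx": -0.007, "dy": -0.042, "dz": 0.0, "roll": 1.0, "jaw": 1.0},
  {"dx": -0.006, "dy": -0.042, "dz": 0.0, "roll": 1.0, "jaw": 1.0},
  {"dx": -0.006, "dy": -0.042, "dz": 0.0, "roll": 1.0, "jaw": 1.0},
  {"dx": -0.006, "dy": -0.042, "dz": 0.0, "roll": 1.0, "jaw": 1.0},
  {"dx": -0.006, "dy": -0.042, "dz": 0.0, "roll": 1.0, "jaw": 1.0},
  {"dx": -0.006, "dy": -0.042, "dz": -0.02, "roll": 1.0, "jaw": 1.0},
  {"dx": -0.006, "dy": -0.042, "dz": -0.04, "roll": 1.0, "jaw": 1.0},
  {"dx": 0.0, "dy": 0.0, "dz": -0.04, "roll": 0.0, "jaw": 1.0},
  {"dx": 0.0, "dy": 0.0, "dz": 0.0, "roll": 0.0, "jaw": 1.0},
], newtons=4)

```text
t: 21.15
eef_pos: [0.4879, -0.2591, 0.1277]
ee_rot: [3.136, 0.0, -1.772]
force: [-0.4, 0.6, 0.9]
width: 0.0878
gripper_force: 0.0
```

```bash
python3 - <<'E'
from h import *
s=get_state();print(s['eef_pos'],s['ee_rot'])
for n in ('scene','side','wrist'):
    snap(n,n+'10'); X,col,u,v=cloud(n+'10')
    m=(abs(X[:,0]-.48)<.06)&(abs(X[:,1]+.31)<.08)&(X[:,2]>.032)&(X[:,2]<.042);P=X[m]
    print(n,m.sum(),P[:,2].mean() if len(P) else 0,cv2.minAreaRect(P[:,:2].astype(np.float32)*1000) if len(P)>4 else 0)
E
```

```text
[ 0.48789775 -0.25908953  0.12770741] [ 3.13631459e+00  7.91060515e-06 -1.77232936e+00]
scene 797 0.03739398259525568 ((478.8485107421875, -310.36407470703125), (129.51881408691406, 56.24280548095703), 78.32095336914062)
side 798 0.03616886084371111 ((479.1705627441406, -310.1036071777344), (131.3785400390625, 50.404144287109375), 79.01399993896484)
wrist 12157 0.0360445003005001 ((479.5289001464844, -311.32379150390625), (130.29661560058594, 50.228214263916016), 78.69652557373047)
```

>>> servo_tool([
  {"dx": 0.001, "dy": -0.003, "dz": -0.04, "roll": 0.0, "jaw": 1.0},
  {"dx": 0.0, "dy": 0.0, "dz": -0.04, "roll": 0.0, "jaw": 1.0},
  {"dx": 0.0, "dy": 0.0, "dz": -0.034, "roll": 0.0, "jaw": 1.0},
  {"dx": 0.0, "dy": 0.0, "dz": 0.0, "roll": 0.0, "jaw": 0.4},
  {"dx": 0.0, "dy": 0.0, "dz": 0.0, "roll": 0.0, "jaw": 0.4},
  {"dx": 0.0, "dy": 0.0, "dz": 0.0, "roll": 0.0, "jaw": 0.4},
  {"dx": 0.0, "dy": 0.0, "dz": 0.0, "roll": 0.0, "jaw": 0.4},
  {"dx": 0.0, "dy": 0.0, "dz": 0.0, "roll": 0.0, "jaw": 0.4},
  {"dx": 0.0, "dy": 0.0, "dz": 0.0, "roll": 0.0, "jaw": 0.4},
  {"dx": 0.0, "dy": 0.0, "dz": 0.0, "roll": 0.0, "jaw": 0.4},
], newtons=4)

```text
t: 22.55
eef_pos: [0.4912, -0.2622, 0.0159]
ee_rot: [-3.141, -0.0, -1.771]
force: [0.2, 2.3, 4.7]
width: 0.05
gripper_force: 4.0
```

>>> servo_tool([
  {"dx": 0.0, "dy": 0.0, "dz": 0.04, "roll": 0.0, "jaw": 0.4},
  {"dx": 0.0, "dy": 0.0, "dz": 0.05, "roll": 0.0, "jaw": 0.4},
  {"dx": 0.0, "dy": 0.0, "dz": 0.05, "roll": 0.0, "jaw": 0.4},
  {"dx": 0.0, "dy": 0.0, "dz": 0.03, "roll": 0.0, "jaw": 0.4},
  {"dx": 0.0, "dy": 0.0, "dz": -0.03, "roll": 0.0, "jaw": 0.4},
  {"dx": 0.0, "dy": 0.0, "dz": 0.03, "roll": 0.0, "jaw": 0.4},
  {"dx": 0.0, "dy": 0.0, "dz": -0.03, "roll": 0.0, "jaw": 0.4},
  {"dx": 0.0, "dy": 0.0, "dz": 0.03, "roll": 0.0, "jaw": 0.4},
  {"dx": 0.0, "dy": 0.0, "dz": 0.0, "roll": 0.0, "jaw": 0.4},
  {"dx": 0.0, "dy": 0.0, "dz": 0.0, "roll": 0.0, "jaw": 0.4},
], newtons=4)

```text
t: 23.8
eef_pos: [0.4903, -0.262, 0.1848]
ee_rot: [3.141, 0.0, -1.771]
force: [-0.6, -0.2, -1.4]
width: 0.0498
gripper_force: 4.0
```

```bash
cat >> h.py <<'E'
def plate(tag):
    s=get_state();e=s['eef_pos'];print('tcp',e.round(4),s['ee_rot'].round(3),s['width'])
    for n in ('scene','side'):
        snap(n,n+tag); X,col,u,v=cloud(n+tag)
        m=(np.linalg.norm(X[:,:2]-e[:2],axis=1)<.13)&(X[:,2]>max(.042,e[2]-.13))&(X[:,2]<e[2]-.003);P=X[m]
        if len(P)<10: print(n,len(P));continue
        c=P.mean(0);_,sv,V=np.linalg.svd(P-c,full_matrices=False);print(n,len(P),c.round(4),'normal',V[2].round(3),'long',V[0].round(3),'min',P.min(0).round(3),'max',P.max(0).round(3),'res',(sv[2]/len(P)**.5).round(4))
E
python3 - <<'E'
from h import *
plate('11')
E
```

```text
tcp [ 0.4903 -0.262   0.1848] [ 3.141  0.    -1.771] 0.04978891870022553
scene 177 [ 0.5024 -0.2752  0.1316] normal [-0.108 -0.984  0.143] long [-0.142 -0.128 -0.982] min [ 0.464 -0.284  0.086] max [ 0.516 -0.267  0.18 ] res 0.0016
side 490 [ 0.4868 -0.2719  0.134 ] normal [-0.197 -0.97   0.143] long [-0.037 -0.138 -0.99 ] min [ 0.462 -0.284  0.08 ] max [ 0.515 -0.258  0.182] res 0.0017
```

>>> servo_tool([
  {"dx": 0.008, "dy": 0.03, "dz": -0.02, "roll": 0.0, "jaw": 0.4},
  {"dx": 0.008, "dy": 0.04, "dz": -0.02, "roll": 0.0, "jaw": 0.4},
  {"dx": 0.004, "dy": 0.03, "dz": -0.03, "roll": 0.0, "jaw": 0.4},
  {"dx": 0.0, "dy": 0.0, "dz": -0.011, "roll": 0.0, "jaw": 0.4},
  {"dx": -0.001, "dy": -0.004, "dz": -0.003, "roll": 0.0, "jaw": 0.4},
  {"dx": -0.001, "dy": -0.004, "dz": -0.003, "roll": 0.0, "jaw": 0.4},
  {"dx": -0.001, "dy": -0.004, "dz": -0.002, "roll": 0.0, "jaw": 0.4},
  {"dx": 0.0, "dy": -0.003, "dz": 0.0, "roll": 0.0, "jaw": 0.4},
  {"dx": 0.0, "dy": -0.002, "dz": 0.0, "roll": 0.0, "jaw": 0.4},
  {"dx": 0.0, "dy": 0.0, "dz": 0.0, "roll": 0.0, "jaw": 0.4},
], newtons=4)

```text
t: 25.15
eef_pos: [0.5078, -0.1798, 0.0971]
ee_rot: [-3.141, -0.0, -1.772]
force: [-3.1, 0.8, 4.8]
width: 0.0502
gripper_force: 4.0
```

```bash
python3 - <<'E'
from h import *
plate('12');print(get_state()['force'])
E
```

```text
tcp [ 0.5078 -0.1798  0.0971] [-3.141 -0.    -1.772] 0.05017499683438717
scene 70 [ 0.5247 -0.1761  0.064 ] normal [ 0.591 -0.586 -0.555] long [ 0.187  0.768 -0.612] min [ 0.485 -0.182  0.042] max [ 0.564 -0.063  0.089] res 0.0094
side 161 [ 0.5068 -0.176   0.0679] normal [-0.173 -0.98  -0.101] long [ 0.368 -0.159  0.916] min [ 0.483 -0.183  0.042] max [ 0.532 -0.164  0.094] res 0.0014
[-2.5608275   0.22078394  5.36259308]
```

>>> servo_tool([
  {"dx": 0.0, "dy": 0.003, "dz": 0.0, "roll": 0.0, "jaw": 0.4},
  {"dx": 0.001, "dy": 0.003, "dz": 0.0, "roll": 0.0, "jaw": 0.4},
  {"dx": 0.001, "dy": 0.003, "dz": 0.0, "roll": 0.0, "jaw": 0.4},
  {"dx": 0.0, "dy": 0.002, "dz": 0.0, "roll": 0.0, "jaw": 0.4},
  {"dx": 0.0, "dy": 0.0, "dz": 0.0, "roll": 0.0, "jaw": 0.4},
  {"dx": 0.0, "dy": 0.0, "dz": 0.0, "roll": 0.0, "jaw": 0.4},
  {"dx": 0.0, "dy": 0.0, "dz": 0.02, "roll": 0.0, "jaw": 0.4},
  {"dx": 0.0, "dy": 0.0, "dz": 0.04, "roll": 0.0, "jaw": 0.4},
  {"dx": 0.0, "dy": 0.0, "dz": 0.04, "roll": 0.0, "jaw": 0.4},
  {"dx": 0.0, "dy": 0.0, "dz": 0.01, "roll": 0.0, "jaw": 0.4},
], newtons=8)

```text
t: 26.5
eef_pos: [0.5115, -0.1684, 0.2093]
ee_rot: [-3.136, 0.001, -1.771]
force: [0.9, -0.7, -1.3]
width: 0.05
gripper_force: 8.0
```

```bash
python3 - <<'E'
from h import *
plate('13')
E
```

```text
tcp [ 0.5115 -0.1684  0.2093] [-3.136e+00  1.000e-03 -1.771e+00] 0.050029902743858864
scene 182 [ 0.5239 -0.1706  0.1573] normal [-0.116 -0.993 -0.014] long [-0.149  0.031 -0.988] min [ 0.485 -0.175  0.114] max [ 0.538 -0.164  0.205] res 0.0016
side 384 [ 0.51   -0.1682  0.1603] normal [-0.197 -0.98  -0.02 ] long [ 0.037 -0.028  0.999] min [ 0.486 -0.176  0.112] max [ 0.536 -0.161  0.206] res 0.0014
```

>>> servo_tool([
  {"dx": 0.008, "dy": 0.03, "dz": 0.0, "roll": 0.0, "jaw": 0.4},
  {"dx": 0.014, "dy": 0.047, "dz": 0.0, "roll": -0.5, "jaw": 0.4},
  {"dx": 0.014, "dy": 0.047, "dz": 0.0, "roll": -0.5, "jaw": 0.4},
  {"dx": 0.014, "dy": 0.047, "dz": 0.0, "roll": -0.5, "jaw": 0.4},
  {"dx": 0.014, "dy": 0.047, "dz": 0.0, "roll": -0.6, "jaw": 0.4},
  {"dx": 0.014, "dy": 0.047, "dz": 0.0, "roll": 0.0, "jaw": 0.4},
  {"dx": 0.014, "dy": 0.047, "dz": 0.0, "roll": 0.0, "jaw": 0.4},
  {"dx": 0.014, "dy": 0.047, "dz": 0.0, "roll": 0.0, "jaw": 0.4},
  {"dx": 0.013, "dy": 0.042, "dz": 0.0, "roll": 0.0, "jaw": 0.4},
  {"dx": 0.006, "dy": 0.022, "dz": 0.0, "roll": 0.0, "jaw": 0.4},
], newtons=12)

```text
t: 27.85
eef_pos: [0.6344, 0.2567, 0.2037]
ee_rot: [3.139, -0.002, -1.807]
force: [0.3, -0.4, -1.9]
width: 0.0494
gripper_force: 12.0
```

```bash
python3 - <<'E'
from h import *
plate('14')
ax=np.array([.235,.972]);ay=np.array([-.972,.235]);c0=np.array([.591,.2804])
for n in ('scene','side'):
    X,col,u,v=cloud(n+'14')
    e=get_state()['eef_pos'];h=(X[:,:2]-c0)@np.array([ax,ay]).T
    # plate edges in holder frame, low band
    m=(np.linalg.norm(X[:,:2]-e[:2],axis=1)<.045)&(X[:,2]>.115)&(X[:,2]<.175)
    g=h[m];lo=m&(X[:,2]<.14);hi=m&(X[:,2]>.15)
    print(n,m.sum(),'face x lo/hi',np.median(h[lo,0]).round(4),np.median(h[hi,0]).round(4),'y',np.percentile(g[:,1],[1,99]).round(4),'zmin',X[m,2].min())
    # holder top edges
    t=(abs(X[:,2]-.07)<.004)&(abs(h[:,0])<.08)&(abs(h[:,1])<.12)
    print(' top x',np.percentile(h[t,0],[.5,99.5]).round(4),'y',np.percentile(h[t,1],[.5,99.5]).round(4))
    # slot: points below the top inside the outline
    s=(abs(h[:,0]+.01)<.012)&(abs(h[:,1]+.05)<.032)&(X[:,2]<.066)
    print(' slot pts',s.sum(),h[s].mean(0).round(4) if s.sum() else 0)
    # slot darkness in the image taken before (frame 0), at top plane
    f=n+'0';c=load(f);K,R,t0=c['K'],c['R'],np.ravel(c['t'])
    xs=np.arange(-.03,.0101,.0005);ys=np.arange(-.085,-.0149,.0005);A,B=np.meshgrid(xs,ys)
    W=np.stack([c0[0]+A*ax[0]+B*ay[0],c0[1]+A*ax[1]+B*ay[1],0*A+.07],-1)@R.T+t0
    q=W@K.T;q=(q[...,:2]/q[...,2:]).astype(np.float32);I=cv2.remap(c['p'].mean(2).astype(np.float32),q[...,0],q[...,1],cv2.INTER_LINEAR)
    d=np.median(I)-I;d[d<15]=0
    cc=np.argwhere(d>0.4*d.max());print(' dark x',xs[cc[:,1].min()],xs[cc[:,1].max()],'y',ys[cc[:,0].min()],ys[cc[:,0].max()],'centroid',((d*A).sum()/d.sum()).round(4),((d*B).sum()/d.sum()).round(4))
E
```

```text
tcp [0.6344 0.2567 0.2037] [ 3.139e+00 -2.000e-03 -1.807e+00] 0.04942813402788303
scene 873 [0.5955 0.2662 0.1382] normal [-0.253 -0.966 -0.047] long [ 0.885 -0.251  0.393] min [0.518 0.219 0.074] max [0.683 0.327 0.201] res 0.0112
side 664 [0.5967 0.2702 0.136 ] normal [-0.203 -0.972 -0.119] long [-0.873  0.234 -0.428] min [0.507 0.222 0.074] max [0.679 0.329 0.2  ] res 0.0157
scene 280 face x lo/hi -0.0168 -0.0162 y [-0.0733 -0.0226] zmin 0.11513669735316327
 top x [-0.0502  0.0513] y [-0.0887  0.0928]
 slot pts 145 [-0.0086 -0.0483]
 dark x -0.015499999999999986 -0.004999999999999977 y -0.0745 -0.02099999999999995 centroid -0.0103 -0.0491
side 211 face x lo/hi -0.0132 -0.0134 y [-0.0723 -0.0223] zmin 0.11507269467986532
 top x [-0.052   0.0506] y [-0.0863  0.0922]
 slot pts 16 [-0.0031 -0.0441]
 dark x -0.014999999999999986 -0.001999999999999974 y -0.074 -0.019499999999999948 centroid -0.0085 -0.0472
```

Plate and slot agree to within 3 mm in both views. I'll shift +2.5 mm along the holder's x and lower it in.

>>> servo_tool([
  {"dx": 0.001, "dy": 0.002, "dz": -0.01, "roll": 0.0, "jaw": 0.4},
  {"dx": 0.0, "dy": 0.0, "dz": -0.015, "roll": 0.0, "jaw": 0.4},
  {"dx": 0.0, "dy": 0.0, "dz": -0.006, "roll": 0.0, "jaw": 0.4},
  {"dx": 0.0, "dy": 0.0, "dz": -0.004, "roll": 0.0, "jaw": 0.4},
  {"dx": 0.0, "dy": 0.0, "dz": -0.004, "roll": 0.0, "jaw": 0.4},
  {"dx": 0.0, "dy": 0.0, "dz": -0.004, "roll": 0.0, "jaw": 0.4},
  {"dx": 0.0, "dy": 0.0, "dz": -0.004, "roll": 0.0, "jaw": 0.4},
  {"dx": 0.0, "dy": 0.0, "dz": -0.004, "roll": 0.0, "jaw": 0.4},
  {"dx": 0.0, "dy": 0.0, "dz": 0.0, "roll": 0.0, "jaw": 0.4},
  {"dx": 0.0, "dy": 0.0, "dz": 0.0, "roll": 0.0, "jaw": 0.4},
], newtons=8)

```text
t: 29.2
eef_pos: [0.6364, 0.2577, 0.158]
ee_rot: [-3.139, 0.003, -1.807]
force: [-3.4, 1.2, 8.3]
width: 0.05
gripper_force: 8.0
```

```bash
cat >> h.py <<'E'
def pl2(tag):
    ax=np.array([.235,.972]);ay=np.array([-.972,.235]);c0=np.array([.591,.2804])
    s=get_state();print(s['eef_pos'].round(4),s['force'].round(1),s['width'])
    for n in ('scene','side'):
        snap(n,n+tag);X,col,u,v=cloud(n+tag);h=(X[:,:2]-c0)@np.array([ax,ay]).T
        m=(abs(h[:,0]+.012)<.014)&(abs(h[:,1]+.05)<.04)&(X[:,2]>.076)&(X[:,2]<min(s['eef_pos'][2]-.003,.14))
        z=X[m,2];g=h[m]
        if m.sum()<8: print(n,m.sum());continue
        p=np.polyfit(z,g[:,0],1);print(n,m.sum(),'face x at z.08',np.polyval(p,.08).round(4),'slope',p[0].round(3),'y',np.percentile(g[:,1],[2,98]).round(4),'z',z.min().round(3),z.max().round(3))
        for lo in np.arange(.076,.14,.012):
            k=(z>=lo)&(z<lo+.012)
            if k.sum()>3: print('   ',lo.round(3),k.sum(),np.percentile(g[k,1],[3,97]).round(4),np.median(g[k,0]).round(4))
E
python3 - <<'E'
from h import *
pl2('15')
E
```

```text
[0.6364 0.2577 0.158 ] [-3.4  1.2  8.3] 0.04999407274943577
scene 290 face x at z.08 -0.0158 slope 0.031 y [-0.0752 -0.0246] z 0.076 0.14
    0.076 51 [-0.0733 -0.0235] -0.0161
    0.088 54 [-0.0728 -0.0269] -0.0156
    0.1 53 [-0.0753 -0.0278] -0.0149
    0.112 57 [-0.0751 -0.0263] -0.0145
    0.124 58 [-0.0748 -0.027 ] -0.0144
    0.136 17 [-0.0734 -0.0295] -0.0142
side 217 face x at z.08 -0.0144 slope 0.028 y [-0.0713 -0.0242] z 0.076 0.14
    0.076 38 [-0.0702 -0.0259] -0.0145
    0.088 40 [-0.0709 -0.0257] -0.0136
    0.1 40 [-0.0704 -0.0265] -0.0137
    0.112 45 [-0.0704 -0.0243] -0.0137
    0.124 39 [-0.0716 -0.0249] -0.0132
    0.136 15 [-0.0708 -0.0257] -0.0133
```

The force and depth both say the plate is catching on the slot's +x/-y rim. I'll raise it a little, shift and try again.

>>> servo_tool([
  {"dx": 0.0, "dy": 0.0, "dz": 0.008, "roll": 0.0, "jaw": 0.4},
  {"dx": -0.002, "dy": 0.002, "dz": 0.0, "roll": 0.0, "jaw": 0.4},
  {"dx": 0.0, "dy": 0.0, "dz": -0.004, "roll": 0.0, "jaw": 0.4},
  {"dx": 0.0, "dy": 0.0, "dz": -0.004, "roll": 0.0, "jaw": 0.4},
  {"dx": 0.0, "dy": 0.0, "dz": -0.003, "roll": 0.0, "jaw": 0.4},
  {"dx": 0.0, "dy": 0.0, "dz": -0.003, "roll": 0.0, "jaw": 0.4},
  {"dx": 0.0, "dy": 0.0, "dz": -0.003, "roll": 0.0, "jaw": 0.4},
  {"dx": 0.0, "dy": 0.0, "dz": -0.003, "roll": 0.0, "jaw": 0.4},
  {"dx": 0.0, "dy": 0.0, "dz": 0.0, "roll": 0.0, "jaw": 0.4},
  {"dx": 0.0, "dy": 0.0, "dz": 0.0, "roll": 0.0, "jaw": 0.4},
], newtons=8)

```text
t: 30.55
eef_pos: [0.6338, 0.2595, 0.1448]
ee_rot: [-3.141, 0.001, -1.807]
force: [-4.6, 3.0, 9.2]
width: 0.0501
gripper_force: 8.0
```

```bash
python3 - <<'E'
from h import *
pl2('16')
# plate top: points above the pads between the fingers
e=get_state()['eef_pos']
for n in ('scene','side'):
    X,col,u,v=cloud(n+'16'); m=(np.linalg.norm(X[:,:2]-e[:2],axis=1)<.02)&(X[:,2]>e[2])&(X[:,2]<e[2]+.06)
    print(n,np.histogram(X[m,2]-e[2],bins=np.arange(0,.061,.006))[0], np.median(X[m,1]).round(4))
E
```

```text
[0.6338 0.2595 0.1448] [-4.6  3.   9.2] 0.05011313697658299
scene 294 face x at z.08 -0.0153 slope 0.053 y [-0.0718 -0.0212] z 0.076 0.14
    0.076 53 [-0.0709 -0.0252] -0.0158
    0.088 58 [-0.0711 -0.0221] -0.0148
    0.1 53 [-0.0712 -0.0219] -0.0143
    0.112 55 [-0.071  -0.0227] -0.0133
    0.124 59 [-0.0719 -0.0222] -0.0126
    0.136 16 [-0.069  -0.0258] -0.013
side 224 face x at z.08 -0.0145 slope 0.051 y [-0.0691 -0.0214] z 0.077 0.14
    0.076 40 [-0.0701 -0.0222] -0.0148
    0.088 41 [-0.0669 -0.0237] -0.0134
    0.1 38 [-0.0666 -0.0232] -0.0139
    0.112 46 [-0.0682 -0.0209] -0.0123
    0.124 38 [-0.0683 -0.0219] -0.012
    0.136 21 [-0.0717 -0.0232] -0.0128
scene [16 13 16 14 16 13  3  0  0  0] 0.2595
side [19 20 18 15 21 21 14 22  8  0] 0.2606
```

The plate is about 18 mm into the slot but tilted 3°, rubbing the -x wall. I'll lighten the grip so the wall can align it, and continue down.

>>> servo_tool([
  {"dx": 0.0, "dy": 0.0, "dz": 0.004, "roll": 0.0, "jaw": 0.4},
  {"dx": 0.0, "dy": 0.001, "dz": 0.0, "roll": 0.0, "jaw": 0.4},
  {"dx": 0.0, "dy": 0.0, "dz": -0.004, "roll": 0.0, "jaw": 0.4},
  {"dx": 0.0, "dy": 0.0, "dz": -0.004, "roll": 0.0, "jaw": 0.4},
  {"dx": 0.0, "dy": 0.0, "dz": -0.004, "roll": 0.0, "jaw": 0.4},
  {"dx": 0.0, "dy": 0.0, "dz": -0.004, "roll": 0.0, "jaw": 0.4},
  {"dx": 0.0, "dy": 0.0, "dz": -0.003, "roll": 0.0, "jaw": 0.4},
  {"dx": 0.0, "dy": 0.0, "dz": -0.003, "roll": 0.0, "jaw": 0.4},
  {"dx": 0.0, "dy": 0.0, "dz": 0.0, "roll": 0.0, "jaw": 0.4},
  {"dx": 0.0, "dy": 0.0, "dz": 0.0, "roll": 0.0, "jaw": 0.4},
], newtons=3)

```text
t: 31.9
eef_pos: [0.6336, 0.2597, 0.1251]
ee_rot: [3.141, -0.0, -1.808]
force: [0.7, 0.4, 0.8]
width: 0.0502
gripper_force: 3.0
```

```bash
python3 - <<'E'
from h import *
pl2('17')
e=get_state()['eef_pos']
for n in ('scene','side'):
    X,col,u,v=cloud(n+'17'); m=(np.linalg.norm(X[:,:2]-e[:2],axis=1)<.02)&(X[:,2]>e[2])&(X[:,2]<e[2]+.08)
    print(n,np.histogram(X[m,2]-e[2],bins=np.arange(0,.081,.004))[0])
E
```

```text
[0.6336 0.2597 0.1251] [0.7 0.4 0.8] 0.05015782388955743
scene 210 face x at z.08 -0.0149 slope 0.085 y [-0.0726 -0.0223] z 0.076 0.122
    0.076 50 [-0.0731 -0.0231] -0.0148
    0.088 59 [-0.0707 -0.0229] -0.0142
    0.1 57 [-0.0718 -0.0235] -0.0126
    0.112 44 [-0.0725 -0.0223] -0.0117
side 164 face x at z.08 -0.0132 slope 0.056 y [-0.0698 -0.0221] z 0.076 0.122
    0.076 42 [-0.0706 -0.0221] -0.0138
    0.088 44 [-0.0671 -0.0233] -0.0135
    0.1 37 [-0.068 -0.024] -0.0115
    0.112 41 [-0.0673 -0.0218] -0.0114
scene [ 9 11  9 12  8  9 11  6  5  2  0  0  0  0  0  0  1  2  0  0]
side [ 8 20  7 12 12 10 11 12 14 10 14 10  7  1  3  7 14  8  1  0]
```

>>> servo_tool([
  {"dx": 0.0, "dy": -0.002, "dz": -0.003, "roll": 0.0, "jaw": 0.4},
  {"dx": -0.001, "dy": -0.002, "dz": -0.003, "roll": 0.0, "jaw": 0.4},
  {"dx": 0.0, "dy": 0.0, "dz": -0.003, "roll": 0.0, "jaw": 0.4},
  {"dx": 0.0, "dy": 0.0, "dz": -0.003, "roll": 0.0, "jaw": 0.4},
  {"dx": 0.0, "dy": 0.0, "dz": -0.002, "roll": 0.0, "jaw": 0.4},
  {"dx": 0.0, "dy": 0.0, "dz": 0.0, "roll": 0.0, "jaw": 0.4},
  {"dx": 0.0, "dy": 0.0, "dz": 0.0, "roll": 0.0, "jaw": 0.75},
  {"dx": 0.0, "dy": 0.0, "dz": 0.0, "roll": 0.0, "jaw": 0.75},
  {"dx": 0.0, "dy": 0.0, "dz": 0.0, "roll": 0.0, "jaw": 0.75},
  {"dx": 0.0, "dy": 0.0, "dz": 0.0, "roll": 0.0, "jaw": 0.75},
], newtons=3)

```text
t: 33.25
eef_pos: [0.6327, 0.2558, 0.1115]
ee_rot: [3.141, -0.0, -1.808]
force: [0.4, 0.4, -0.2]
width: 0.0656
gripper_force: 0.0
```

>>> servo_tool([
  {"dx": 0.0, "dy": 0.0, "dz": 0.02, "roll": 0.0, "jaw": 0.75},
  {"dx": 0.0, "dy": 0.0, "dz": 0.04, "roll": 0.0, "jaw": 0.75},
  {"dx": 0.0, "dy": 0.0, "dz": 0.05, "roll": 0.0, "jaw": 0.75},
  {"dx": 0.0, "dy": 0.0, "dz": 0.02, "roll": 0.0, "jaw": 0.75},
  {"dx": 0.0, "dy": -0.05, "dz": 0.0, "roll": 0.0, "jaw": 0.75},
  {"dx": -0.02, "dy": -0.05, "dz": 0.0, "roll": 0.0, "jaw": 0.75},
  {"dx": -0.02, "dy": -0.05, "dz": 0.0, "roll": 0.0, "jaw": 0.75},
  {"dx": -0.02, "dy": -0.05, "dz": 0.0, "roll": 0.0, "jaw": 0.75},
  {"dx": -0.02, "dy": -0.05, "dz": 0.0, "roll": 0.0, "jaw": 0.75},
  {"dx": 0.0, "dy": 0.0, "dz": 0.0, "roll": 0.0, "jaw": 0.75},
], newtons=3)

```text
t: 34.5
eef_pos: [0.5513, 0.0031, 0.2423]
ee_rot: [-3.141, 0.0, -1.811]
force: [1.2, -0.8, -0.1]
width: 0.0657
gripper_force: 0.0
```

```bash
python3 - <<'E'
from h import *
pl2('18')
for n in ('scene','side'):
    X,col,u,v=cloud(n+'18')
    m=(np.linalg.norm(X[:,:2]-np.array([.637,.259]),axis=1)<.035)&(X[:,2]>.08)&(X[:,2]<.2);print(n,'plate top',np.percentile(X[m,2],[50,98,100]).round(4))
    m=(np.linalg.norm(X[:,:2]-np.array([.54,.282]),axis=1)<.025)&(X[:,2]>.08)&(X[:,2]<.2);P=X[m];print(n,'driver',P[P[:,2]<.11].mean(0).round(4),P[(P[:,2]>.13)&(P[:,2]<.16)].mean(0).round(4),P[:,2].max().round(4))
E
```

```text
[0.5513 0.0031 0.2423] [ 1.2 -0.8 -0.1] 0.0656788625384788
scene 0
side 0Traceback (most recent call last):
  File "<stdin>", line 5, in <module>
    return _quantile_unchecked(
        a, q, axis, out, overwrite_input, method, keepdims, weights)
    return _ureduce(a,
                    func=_quantile_ureduce_func,
    ...<5 lines>...
                    overwrite_input=overwrite_input,
                    method=method)
    r = func(a, **kwargs)
    result = _quantile(arr,
                       quantiles=q,
    ...<2 lines>...
                       out=out,
                       weights=wgt)
    slices_having_nans = np.isnan(arr[-1, ...])
                                  ~~~^^^^^^^^^
IndexError: index -1 is out of bounds for axis 0 with size 0
```

```bash
python3 - <<'E'
from h import *
for n in ('scene','side'):
    X,col,u,v=cloud(n+'18'); r=np.linalg.norm(X[:,:2]-np.array([.637,.259]),axis=1)
    m=(abs(X[:,0]-.59)<.12)&(abs(X[:,1]-.28)<.1)
    print(n,m.sum(),np.histogram(X[m,2],bins=np.arange(0,.3,.02))[0])
    c=load(n+'18');K=c['K']
    for z in (.07,.1,.125):
        q=K@(c['R']@np.array([.637,.259,z])+np.ravel(c['t']));q=(q[:2]/q[2]).round().astype(int);print(z,q,c['d'][q[1],q[0]],c['p'][q[1],q[0]],w(n+'18',*q).round(3))
E
```

```text
scene 8341 [1909  581  475 1508  113  110  125  110   52    0    0    0    0    0]
0.07 [455 232] 1.2070625 [60 36 17] [0.629 0.266 0.062]
0.1 [457 221] 1.2361174 [127  89  49] [0.599 0.295 0.072]
0.125 [459 212] 1.2811413 [109  77  45] [0.56  0.333 0.07 ]
side 2297 [841 199 197 420  10  11  28  29  19   0   0   0   0   0]
0.07 [308 186] 1.6215861 [93 56 25] [0.64  0.265 0.066]
0.1 [308 180] 1.2106147 [126 114  96] [ 0.533 -0.013  0.351]
0.125 [307 174] 1.194798 [125 114  95] [ 0.531 -0.013  0.371]
```

```bash
python3 - <<'E'
from h import *
for n in ('scene','side'):
    X,col,u,v=cloud(n+'18')
    m=(X[:,0]>.3)&(X[:,0]<.9)&(abs(X[:,1])<.6)&(X[:,2]>.004)&(X[:,2]<.2)
    c=load(n+'18');c0=load(n+'0');mask=np.zeros(c['d'].shape,np.uint8);mask[v[m],u[m]]=1
    d0=c0['d'];mask[(abs(c['d']-d0)<.004)]=0
    k,l,s,_=cv2.connectedComponentsWithStats(cv2.morphologyEx(mask,cv2.MORPH_OPEN,np.ones((2,2))))
    L=l[v,u]
    for i in range(1,k):
        if s[i,4]>25: P=X[m&(L==i)];print(n,s[i],P.mean(0).round(3),P.min(0).round(3),P.max(0).round(3),col[m&(L==i)].mean(0).round())
    e=get_state()['eef_pos'];g=(np.linalg.norm(X[:,:2]-e[:2],axis=1)<.05)&(X[:,2]<e[2]+.06)&(X[:,2]>.05);print('near tool',np.histogram(X[g,2],bins=np.arange(.05,.31,.02))[0])
E
```

```text
scene [436 179  15  36 384] [0.546 0.281 0.119] [0.404 0.267 0.005] [0.557 0.426 0.169] [32. 29. 25.]
scene [484 219  48  35 692] [0.671 0.401 0.042] [0.638 0.335 0.004] [0.703 0.474 0.073] [126. 133. 129.]
scene [338 251  12  13 134] [ 0.576 -0.022  0.037] [ 0.556 -0.048  0.021] [ 0.609 -0.003  0.043] [135. 138. 136.]
scene [200 263  32  15 299] [ 0.485 -0.309  0.029] [ 0.461 -0.344  0.018] [ 0.499 -0.273  0.034] [56. 60. 63.]
near tool [  0   0   0   0   0   0   0   0   0  37 133  46]
side [289 154  17  17 134] [0.656 0.415 0.051] [0.592 0.302 0.02 ] [0.68  0.465 0.147] [144. 149. 164.]
side [273 163   8  13  42] [0.554 0.347 0.115] [0.525 0.275 0.029] [0.598 0.462 0.169] [100.  76.  42.]
side [274 178   6  16  46] [0.528 0.279 0.096] [0.524 0.267 0.068] [0.535 0.307 0.13 ] [43. 33. 27.]
side [282 201   6   9  26] [0.542 0.243 0.03 ] [0.531 0.238 0.01 ] [0.552 0.249 0.058] [93. 55. 25.]
side [326 247  11  14 120] [ 0.598 -0.017  0.031] [ 0.572 -0.051  0.007] [0.618 0.007 0.044] [165. 171. 179.]
side [328 334  18  28 260] [ 0.476 -0.318  0.027] [ 0.459 -0.346  0.004] [ 0.497 -0.278  0.036] [66. 71. 79.]
near tool [ 0  0  0  0  0  0  0  0  0 17 67 65]
```

The side-view numbers show the plate stood on the rim at z 0.07 and slid up through the pads, and it toppled when released. It now lies around (0.67, 0.40). I'll locate it and check the brush.

```bash
python3 - <<'E'
from h import *
for n in ('scene','side'):
    for t in ('9' if n=='scene' else '0','18'):
        X,col,u,v=cloud(n+t); m=(np.linalg.norm(X[:,:2]-np.array([.592,.3115]),axis=1)<.035)&(X[:,2]>.08)&(X[:,2]<.17)
        P=X[m]; print('brush',n,t,m.sum(),P[P[:,2]<.11].mean(0).round(4),P[P[:,2]>.125].mean(0).round(4),P[:,2].max().round(3))
    X,col,u,v=cloud(n+'18')
    c=load(n+'18');c0=load(n+'0');new=(abs(c['d']-c0['d'])>.004)[v,u]
    m=new&(X[:,0]>.61)&(X[:,0]<.76)&(X[:,1]>.325)&(X[:,1]<.52)&(X[:,2]>.004)&(X[:,2]<.12)
    P=X[m];cc=P.mean(0)
    for _ in range(4):
        _,s,V=np.linalg.svd(P-cc,full_matrices=False);r=abs((P-cc)@V[2]);P=P[r<max(.003,2*np.median(r))];cc=P.mean(0)
    L=(P-cc)@V.T
    print(n,m.sum(),len(P),cc.round(4),'\n',V.round(3),(L.max(0)-L.min(0)).round(4),P.min(0).round(3),P.max(0).round(3))
    rect=cv2.minAreaRect((L[:,:2]*1000).astype(np.float32));print(rect)
    B=cv2.boxPoints(rect)/1000; print((B@V[:2]+cc).round(4).tolist())
X,col,u,v=cloud('scene0')
m=(X[:,0]>.62)&(X[:,0]<.8)&(X[:,1]>.36)&(X[:,1]<.55)&(X[:,2]>.02);P=X[m];print('small holder',P[:,2].max(),[ (P[P[:,2]>P[:,2].max()-.006].min(0)).round(3),P[P[:,2]>P[:,2].max()-.006].max(0).round(3)])
E
```

```text
brush scene 9 148 [0.5935 0.309  0.0955] [0.5935 0.3095 0.1389] 0.149
brush scene 18 150 [0.5928 0.3097 0.0953] [0.5934 0.3095 0.139 ] 0.15
scene 941 498 [0.6633 0.3897 0.0355] 
 [[ 0.068  0.896  0.44 ]
 [-0.997  0.042  0.07 ]
 [-0.044  0.443 -0.895]] [0.1426 0.0942 0.0111] [0.634 0.327 0.004] [0.726 0.458 0.072]
((1.4651374816894531, -4.717304229736328), (152.48385620117188, 79.79566192626953), 18.393285751342773)
[[0.6486, 0.3153, -0.0005], [0.7258, 0.3347, 0.0052], [0.6877, 0.4663, 0.0722], [0.6105, 0.4469, 0.0664]]
brush side 0 76 [0.5897 0.3095 0.0946] [0.5895 0.3104 0.1397] 0.148
brush side 18 41 [nan nan nan] [0.5899 0.3114 0.1402] 0.15
side 241 114 [0.6452 0.4412 0.0468] 
 [[ 0.391 -0.915 -0.1  ]
 [ 0.893  0.351  0.281]
 [ 0.222  0.199 -0.955]] [0.1428 0.0606 0.0099] [0.61  0.378 0.03 ] [0.682 0.52  0.058]
((-10.69696044921875, -3.097412109375), (58.196346282958984, 145.53993225097656), 83.18865203857422)
[[0.5905, 0.5121, 0.0489], [0.6316, 0.3738, 0.0296], [0.6859, 0.3878, 0.0451], [0.6448, 0.526, 0.0645]]
small holder 0.05547953552177822 [array([0.62 , 0.418, 0.049]), array([0.718, 0.522, 0.055])]<stdin>:5: RuntimeWarning: Mean of empty slice.
  ret = um.true_divide(
```

>>> servo_tool([
  {"dx": 0.015, "dy": 0.042, "dz": 0.01, "roll": 0.0, "jaw": 1.0},
  {"dx": 0.015, "dy": 0.042, "dz": 0.01, "roll": 0.0, "jaw": 1.0},
  {"dx": 0.015, "dy": 0.042, "dz": 0.01, "roll": 0.0, "jaw": 1.0},
  {"dx": 0.015, "dy": 0.042, "dz": 0.01, "roll": 0.0, "jaw": 1.0},
  {"dx": 0.015, "dy": 0.042, "dz": 0.0, "roll": 0.0, "jaw": 1.0},
  {"dx": 0.015, "dy": 0.042, "dz": 0.0, "roll": 0.0, "jaw": 1.0},
  {"dx": 0.015, "dy": 0.042, "dz": 0.0, "roll": 0.0, "jaw": 1.0},
  {"dx": 0.005, "dy": 0.01, "dz": 0.0, "roll": 0.0, "jaw": 1.0},
  {"dx": 0.0, "dy": 0.0, "dz": 0.0, "roll": 0.0, "jaw": 1.0},
  {"dx": 0.0, "dy": 0.0, "dz": 0.0, "roll": 0.0, "jaw": 1.0},
], newtons=4)

```text
t: 35.85
eef_pos: [0.6625, 0.3093, 0.2817]
ee_rot: [-3.142, -0.0, -1.808]
force: [1.4, -0.4, 0.3]
width: 0.0874
gripper_force: 0.0
```

```bash
cat > g.py <<'E'
from h import *
s=get_state();print(s['eef_pos'],s['ee_rot'])
snap('wrist','w20');X,col,u,v=cloud('w20')
print('cam',-(load('w20')['R'].T@np.ravel(load('w20')['t'])).round(3))
m=(X[:,0]>.58)&(X[:,0]<.78)&(X[:,1]>.31)&(X[:,1]<.54)&(X[:,2]>.006)&(X[:,2]<.12)
c=col.astype(int);grey=(abs(c[:,0]-c[:,2])<30)
m&=grey; P=X[m];print(len(P),P.min(0).round(3),P.max(0).round(3))
# RANSAC plane
rng=np.random.default_rng(0);best=None
for _ in range(400):
    a,b,d=P[rng.choice(len(P),3,False)];nn=np.cross(b-a,d-a);l=np.linalg.norm(nn)
    if l<1e-6: continue
    nn/=l
    if abs(nn[2])<.6: continue
    k=abs((P-a)@nn)<.002
    if best is None or k.sum()>best.sum(): best=k
Q=P[best];cc=Q.mean(0);V=np.linalg.svd(Q-cc,full_matrices=False)[2]
L=(Q-cc)@V.T;rect=cv2.minAreaRect((L[:,:2]*1000).astype(np.float32));B=cv2.boxPoints(rect)/1000
print(len(Q),cc.round(4),V.round(3).tolist(),rect);print((B@V[:2]+cc).round(4).tolist())
E
python3 g.py
```

```text
[0.66249681 0.30929593 0.28171651] [-3.14156522e+00 -9.30649327e-05 -1.80781915e+00]
cam [0.646 0.24  0.44 ]
3812 [0.58  0.31  0.006] [0.718 0.529 0.118]
2975 [0.6623 0.385  0.0327] [[-0.231, -0.831, -0.506], [0.959, -0.282, 0.025], [0.163, 0.48, -0.862]] ((1.6195106506347656, -0.44548797607421875), (102.98275756835938, 49.90808868408203), 0.000905883323866874)
[[0.6974, 0.4195, 0.0586], [0.6495, 0.4336, 0.0573], [0.6257, 0.348, 0.0052], [0.6736, 0.334, 0.0064]]
```

```bash
python3 - <<'E'
from h import *
for n in ('scene0','side0','w20'):
    X,col,u,v=cloud(n);c=col.astype(int)
    m=(X[:,0]>.56)&(X[:,0]<.85)&(X[:,1]>.37)&(X[:,1]<.58)&(X[:,2]>.047)&(X[:,2]<.06)&(c[:,0]-c[:,2]>30)
    P=X[m];r=cv2.minAreaRect((P[:,:2]*1000).astype(np.float32));print(n,len(P),r,np.median(P[:,2]),cv2.boxPoints(r).round().tolist())
# plate extent seen from the scene camera along the wrist plane
cc=np.array([.6623,.385,.0327]);V=np.array([[.231,.831,.506],[.959,-.282,.025],[-.163,-.48,.862]])
for n in ('scene18','side18'):
    X,col,u,v=cloud(n);L=(X-cc)@V.T;c=col.astype(int);k=(abs(L[:,2])<.004)&(abs(L[:,1])<.02)&(abs(L[:,0])<.1)&(abs(c[:,0]-c[:,2])<25);print(n,k.sum(),np.percentile(L[k,0],[1,99]).round(4))
E
```

```text
scene0 691 ((645.97509765625, 472.6360778808594), (75.74419403076172, 129.08642578125), 70.18817901611328) 0.05203189070504944 [[572.0, 459.0], [694.0, 415.0], [720.0, 486.0], [598.0, 530.0]]
side0 415 ((644.2965698242188, 473.6575012207031), (82.9951400756836, 126.66645812988281), 71.34815979003906) 0.05132437942237259 [[571.0, 455.0], [691.0, 414.0], [718.0, 493.0], [598.0, 533.0]]
w20 1744 ((652.0702514648438, 497.6450500488281), (32.38996124267578, 129.9031219482422), 75.49061584472656) 0.05109108545805574 [[585.0, 498.0], [711.0, 466.0], [719.0, 497.0], [593.0, 530.0]]
scene18 486 [-0.0483  0.0757]
side18 9 [-0.014   0.0443]
```

The plate leans on the small holder's edge: its low end is on the bench at y 0.34 and its upper end at (0.68, 0.45, 0.07). I can take it by its upper end with the fingertips just above the small holder's top.

>>> servo_tool([
  {"dx": 0.004, "dy": 0.04, "dz": -0.02, "roll": -1.0, "jaw": 1.0},
  {"dx": 0.004, "dy": 0.04, "dz": -0.03, "roll": -1.0, "jaw": 1.0},
  {"dx": 0.004, "dy": 0.04, "dz": -0.04, "roll": -0.8, "jaw": 1.0},
  {"dx": 0.003, "dy": 0.012, "dz": -0.05, "roll": 0.0, "jaw": 1.0},
  {"dx": 0.0, "dy": 0.0, "dz": -0.05, "roll": 0.0, "jaw": 1.0},
  {"dx": 0.0, "dy": 0.0, "dz": -0.02, "roll": 0.0, "jaw": 1.0},
  {"dx": 0.0, "dy": 0.0, "dz": 0.0, "roll": 0.0, "jaw": 1.0},
  {"dx": 0.0, "dy": 0.0, "dz": 0.0, "roll": 0.0, "jaw": 1.0},
  {"dx": 0.0, "dy": 0.0, "dz": 0.0, "roll": 0.0, "jaw": 1.0},
  {"dx": 0.0, "dy": 0.0, "dz": 0.0, "roll": 0.0, "jaw": 1.0},
], newtons=6)

```text
t: 37.15
eef_pos: [0.6782, 0.4422, 0.0733]
ee_rot: [-3.141, 0.002, -1.857]
force: [-0.3, 1.2, 0.3]
width: 0.0878
gripper_force: 0.0
```

```bash
python3 - <<'E'
from h import *
s=get_state();print(s['eef_pos'],s['ee_rot'],s['force'])
E
```

```text
[0.67821536 0.44216088 0.07329862] [-3.14051752e+00  1.94113051e-03 -1.85662918e+00] [-0.27438423  1.1603506   0.26705132]
```

>>> servo_tool([
  {"dx": 0.0, "dy": -0.001, "dz": -0.01, "roll": 0.0, "jaw": 1.0},
  {"dx": 0.0, "dy": 0.0, "dz": -0.007, "roll": 0.0, "jaw": 1.0},
  {"dx": 0.0, "dy": 0.0, "dz": 0.0, "roll": 0.0, "jaw": 0.4},
  {"dx": 0.0, "dy": 0.0, "dz": 0.0, "roll": 0.0, "jaw": 0.4},
  {"dx": 0.0, "dy": 0.0, "dz": 0.0, "roll": 0.0, "jaw": 0.4},
  {"dx": 0.0, "dy": 0.0, "dz": 0.0, "roll": 0.0, "jaw": 0.4},
  {"dx": 0.0, "dy": 0.0, "dz": 0.0, "roll": 0.0, "jaw": 0.4},
  {"dx": 0.0, "dy": 0.0, "dz": 0.0, "roll": 0.0, "jaw": 0.4},
  {"dx": 0.0, "dy": 0.0, "dz": 0.0, "roll": 0.0, "jaw": 0.4},
  {"dx": 0.0, "dy": 0.0, "dz": 0.0, "roll": 0.0, "jaw": 0.4},
], newtons=6)

```text
t: 38.4
eef_pos: [0.6778, 0.4409, 0.0547]
ee_rot: [-3.141, 0.0, -1.857]
force: [0.6, -0.2, 0.3]
width: 0.0502
gripper_force: 6.0
```

>>> servo_tool([
  {"dx": 0.0, "dy": 0.0, "dz": 0.03, "roll": 0.0, "jaw": 0.4},
  {"dx": 0.0, "dy": 0.0, "dz": 0.05, "roll": 0.0, "jaw": 0.4},
  {"dx": 0.0, "dy": 0.0, "dz": 0.05, "roll": 0.0, "jaw": 0.4},
  {"dx": 0.0, "dy": 0.0, "dz": 0.05, "roll": 0.0, "jaw": 0.4},
  {"dx": 0.0, "dy": 0.0, "dz": -0.03, "roll": 0.0, "jaw": 0.4},
  {"dx": 0.0, "dy": 0.0, "dz": 0.03, "roll": 0.0, "jaw": 0.4},
  {"dx": 0.0, "dy": 0.0, "dz": -0.03, "roll": 0.0, "jaw": 0.4},
  {"dx": 0.0, "dy": 0.0, "dz": 0.03, "roll": 0.0, "jaw": 0.4},
  {"dx": 0.0, "dy": 0.0, "dz": 0.02, "roll": 0.0, "jaw": 0.4},
  {"dx": 0.0, "dy": 0.0, "dz": 0.0, "roll": 0.0, "jaw": 0.4},
], newtons=5)

```text
t: 39.65
eef_pos: [0.6783, 0.4412, 0.2562]
ee_rot: [-3.14, 0.002, -1.857]
force: [-0.5, -0.6, -1.0]
width: 0.0497
gripper_force: 5.0
```

```bash
python3 - <<'E'
from h import *
plate('21')
E
```

```text
tcp [0.6783 0.4412 0.2562] [-3.140e+00  2.000e-03 -1.857e+00] 0.049749505821641525
scene 640 [0.6787 0.4313 0.2009] normal [-0.271 -0.955  0.125] long [0.038 0.119 0.992] min [0.648 0.416 0.145] max [0.704 0.447 0.253] res 0.0018
side 419 [0.6749 0.4334 0.1992] normal [-0.271 -0.955  0.122] long [0.016 0.122 0.992] min [0.649 0.415 0.141] max [0.702 0.448 0.252] res 0.0035
```

>>> servo_tool([
  {"dx": -0.005, "dy": -0.04, "dz": 0.0, "roll": 0.4, "jaw": 0.4},
  {"dx": -0.005, "dy": -0.045, "dz": 0.0, "roll": 0.4, "jaw": 0.4},
  {"dx": -0.005, "dy": -0.045, "dz": 0.0, "roll": 0.4, "jaw": 0.4},
  {"dx": -0.005, "dy": -0.045, "dz": 0.0, "roll": 0.4, "jaw": 0.4},
  {"dx": -0.005, "dy": -0.045, "dz": 0.0, "roll": 0.4, "jaw": 0.4},
  {"dx": -0.005, "dy": -0.045, "dz": 0.0, "roll": 0.4, "jaw": 0.4},
  {"dx": -0.005, "dy": -0.045, "dz": -0.02, "roll": 0.4, "jaw": 0.4},
  {"dx": 0.0, "dy": 0.0, "dz": -0.05, "roll": 0.0, "jaw": 0.4},
  {"dx": 0.0, "dy": 0.0, "dz": -0.04, "roll": 0.0, "jaw": 0.4},
  {"dx": 0.0, "dy": 0.0, "dz": -0.02, "roll": 0.0, "jaw": 0.4},
], newtons=10)

```text
t: 41.0
eef_pos: [0.6403, 0.1297, 0.1205]
ee_rot: [3.137, -0.003, -1.809]
force: [0.1, 0.9, -0.7]
width: 0.0494
gripper_force: 10.0
```

```bash
python3 - <<'E'
from h import *
plate('22')
E
```

```text
tcp [0.6403 0.1297 0.1205] [ 3.137e+00 -3.000e-03 -1.809e+00] 0.04942319592251956
scene 932 [0.638  0.191  0.0687] normal [-0.027 -0.137 -0.99 ] long [ 0.064 -0.989  0.135] min [0.566 0.012 0.042] max [0.676 0.258 0.117] res 0.0156
side 475 [0.6259 0.1655 0.072 ] normal [ 0.524  0.016 -0.851] long [-0.293  0.942 -0.163] min [0.56  0.111 0.042] max [0.671 0.253 0.117] res 0.0174
```

```bash
cat >> h.py <<'E'
def pl3(tag,take=True):
    s=get_state();e=s['eef_pos'];y=s['ee_rot'][2];n=np.array([-np.cos(y),-np.sin(y)]);b=np.array([-np.sin(y),np.cos(y)]) # n ~ +y face normal, b along closing
    if b[0]<0: b=-b
    print('tcp',e.round(4),'f',s['force'].round(1),'w',s['width'].round(4))
    for c in ('scene','side'):
        if take: snap(c,c+tag)
        X,col,u,v=cloud(c+tag);D=X[:,:2]-e[:2];a=D@n;w_=D@b;z=X[:,2]-e[2]
        m=(abs(a)<.03)&(abs(w_)<.03)&(z<-.003)&(z>-.118)&(X[:,2]>.006)
        for _ in range(3):
            p=np.polyfit(z[m],a[m],1);m&=abs(a-np.polyval(p,z))<.004
        print(c,m.sum(),'face off at tcp',p[1].round(4),'at -.11',np.polyval(p,-.11).round(4),'slope deg',np.degrees(np.arctan(p[0])).round(1),'width ctr',np.percentile(w_[m],[1,99]).mean().round(4),'zmin',X[m,2].min().round(3))
E
python3 - <<'E'
from h import *
pl3('22',False)
E
```

```text
Traceback (most recent call last):
  File "h.py", line 56, in pl3
    print('tcp',e.round(4),'f',s['force'].round(1),'w',s['width'].round(4))
                                                       ^^^^^^^^^^^^^^^^
AttributeError: 'float' object has no attribute 'round'
```

```bash
sed -i "s/s\['width'\].round(4)/round(s['width'],4)/" h.py; python3 - <<'E'
from h import *
pl3('22',False)
E
```

```text
tcp [0.6401 0.1297 0.1204] f [-0.1  0.3 -1.8] w 0.0501
scene 452 face off at tcp -0.003 at -.11 -0.0194 slope deg 8.5 width ctr 0.0007 zmin 0.009
side 345 face off at tcp -0.0016 at -.11 -0.0176 slope deg 8.3 width ctr -0.0021 zmin 0.006
```

>>> servo_tool([
  {"dx": 0.0, "dy": 0.0, "dz": -0.006, "roll": 0.0, "jaw": 0.4},
  {"dx": 0.0, "dy": 0.0, "dz": -0.005, "roll": 0.0, "jaw": 0.4},
  {"dx": -0.001, "dy": -0.003, "dz": -0.001, "roll": 0.0, "jaw": 0.4},
  {"dx": -0.001, "dy": -0.003, "dz": 0.0, "roll": 0.0, "jaw": 0.4},
  {"dx": -0.001, "dy": -0.003, "dz": 0.0, "roll": 0.0, "jaw": 0.4},
  {"dx": -0.001, "dy": -0.003, "dz": 0.0, "roll": 0.0, "jaw": 0.4},
  {"dx": 0.0, "dy": -0.002, "dz": 0.0, "roll": 0.0, "jaw": 0.4},
  {"dx": 0.0, "dy": -0.002, "dz": 0.0, "roll": 0.0, "jaw": 0.4},
  {"dx": 0.0, "dy": 0.0, "dz": 0.0, "roll": 0.0, "jaw": 0.4},
  {"dx": 0.0, "dy": 0.0, "dz": 0.0, "roll": 0.0, "jaw": 0.4},
], newtons=3)

```text
t: 42.35
eef_pos: [0.6387, 0.1148, 0.1126]
ee_rot: [-3.142, -0.0, -1.808]
force: [0.2, 0.6, -1.6]
width: 0.0498
gripper_force: 3.0
```

```bash
python3 - <<'E'
from h import *
pl3('23')
E
```

```text
tcp [0.6387 0.1148 0.1126] f [ 0.2  0.6 -1.6] w 0.0498
scene 431 face off at tcp -0.0027 at -.11 -0.0181 slope deg 8.0 width ctr 0.0006 zmin 0.006
side 336 face off at tcp -0.0015 at -.11 -0.0172 slope deg 8.1 width ctr -0.0008 zmin 0.007
```

>>> servo_tool([
  {"dx": 0.0, "dy": 0.0, "dz": -0.004, "roll": 0.0, "jaw": 0.4},
  {"dx": 0.0, "dy": -0.002, "dz": -0.002, "roll": 0.0, "jaw": 0.4},
  {"dx": -0.001, "dy": -0.003, "dz": -0.001, "roll": 0.0, "jaw": 0.4},
  {"dx": -0.001, "dy": -0.003, "dz": 0.0, "roll": 0.0, "jaw": 0.4},
  {"dx": -0.001, "dy": -0.003, "dz": 0.0, "roll": 0.0, "jaw": 0.4},
  {"dx": -0.001, "dy": -0.003, "dz": 0.0, "roll": 0.0, "jaw": 0.4},
  {"dx": 0.0, "dy": -0.002, "dz": 0.0, "roll": 0.0, "jaw": 0.4},
  {"dx": 0.0, "dy": 0.0, "dz": 0.0, "roll": 0.0, "jaw": 0.4},
  {"dx": 0.0, "dy": 0.0, "dz": 0.0, "roll": 0.0, "jaw": 0.4},
  {"dx": 0.0, "dy": 0.0, "dz": 0.0, "roll": 0.0, "jaw": 0.4},
], newtons=3)

```text
t: 43.7
eef_pos: [0.6347, 0.0989, 0.1055]
ee_rot: [3.141, -0.0, -1.808]
force: [-0.2, -1.0, 2.4]
width: 0.0503
gripper_force: 3.0
```

```bash
python3 - <<'E'
from h import *
pl3('24')
E
```

```text
tcp [0.6347 0.0989 0.1055] f [-0.2 -1.   2.4] w 0.0503
scene 324 face off at tcp -0.0003 at -.11 -0.002 slope deg 0.9 width ctr 0.0005 zmin 0.006
side 296 face off at tcp 0.0008 at -.11 -0.001 slope deg 1.0 width ctr -0.0016 zmin 0.006
```

```bash
python3 - <<'E'
from h import *
ax=np.array([.235,.972]);ay=np.array([-.972,.235]);c0=np.array([.591,.2804])
c=load('w20');K,R,t0=c['K'],c['R'],np.ravel(c['t'])
xs=np.arange(-.035,.0151,.0005);ys=np.arange(-.09,-.0099,.0005);A,B=np.meshgrid(xs,ys)
W=np.stack([c0[0]+A*ax[0]+B*ay[0],c0[1]+A*ax[1]+B*ay[1],0*A+.07],-1)@R.T+t0
q=W@K.T;q=(q[...,:2]/q[...,2:]).astype(np.float32);print('pix range',q.reshape(-1,2).min(0),q.reshape(-1,2).max(0))
I=cv2.remap(c['p'].mean(2).astype(np.float32),q[...,0],q[...,1],cv2.INTER_LINEAR)
Z=cv2.remap(c['d'],q[...,0],q[...,1],cv2.INTER_NEAREST)
print(np.median(I),I.min()); 
cv2.imwrite('pics/slot.png',cv2.resize(I,None,fx=5,fy=5))
# profiles
r=I[60:100].mean(0);print('x prof (y -.06..-.04):',[(round(float(x)*1e3,1),int(k)) for x,k in zip(xs,r)][20:80:2])
k=(abs(xs+.0095)<.002);r=I[:,k].mean(1);print('y prof',[(round(float(x)*1e3,1),int(v)) for x,v in zip(ys,r)][::3])
for a,b in((40,60),(100,120)):
    r=I[a:b].mean(0);d=np.nonzero(r<(np.median(r)+r.min())/2)[0];print('rows',ys[a],xs[d[0]],xs[d[-1]])
E
```

```text
pix range [297.0589  137.76231] [373.31094 185.71466]
96.59375 51.75
x prof (y -.06..-.04): [(-25.0, 97), (-24.0, 96), (-23.0, 95), (-22.0, 95), (-21.0, 95), (-20.0, 97), (-19.0, 97), (-18.0, 96), (-17.0, 94), (-16.0, 91), (-15.0, 96), (-14.0, 130), (-13.0, 174), (-12.0, 185), (-11.0, 183), (-10.0, 184), (-9.0, 185), (-8.0, 179), (-7.0, 134), (-6.0, 66), (-5.0, 58), (-4.0, 75), (-3.0, 89), (-2.0, 95), (-1.0, 96), (0.0, 97), (1.0, 97), (2.0, 97), (3.0, 96), (4.0, 96)]
y prof [(-90.0, 184), (-88.5, 176), (-87.0, 122), (-85.5, 99), (-84.0, 101), (-82.5, 100), (-81.0, 100), (-79.5, 100), (-78.0, 100), (-76.5, 98), (-75.0, 83), (-73.5, 90), (-72.0, 179), (-70.5, 187), (-69.0, 186), (-67.5, 186), (-66.0, 185), (-64.5, 186), (-63.0, 186), (-61.5, 185), (-60.0, 183), (-58.5, 186), (-57.0, 187), (-55.5, 184), (-54.0, 184), (-52.5, 184), (-51.0, 185), (-49.5, 185), (-48.0, 185), (-46.5, 185), (-45.0, 181), (-43.5, 180), (-42.0, 178), (-40.5, 178), (-39.0, 177), (-37.5, 177), (-36.0, 179), (-34.5, 181), (-33.0, 179), (-31.5, 180), (-30.0, 181), (-28.5, 182), (-27.0, 109), (-25.5, 54), (-24.0, 53), (-22.5, 53), (-21.0, 72), (-19.5, 87), (-18.0, 91), (-16.5, 91), (-15.0, 91), (-13.5, 91), (-12.0, 92), (-10.5, 93)]
rows -0.06999999999999998 -0.005999999999999978 -0.003999999999999976
rows -0.03999999999999995 -0.005999999999999978 -0.004499999999999976[ WARN:0@0.065] global loadsave.cpp:1063 imwrite_ Unsupported depth image for selected encoder is fallbacked to CV_8U.
```

>>> servo_tool([
  {"dx": 0.0, "dy": -0.002, "dz": 0.0, "roll": 0.0, "jaw": 0.4},
  {"dx": 0.0, "dy": 0.0, "dz": 0.0, "roll": 0.0, "jaw": 0.4},
  {"dx": 0.0, "dy": 0.0, "dz": 0.0, "roll": 0.0, "jaw": 0.4},
  {"dx": 0.0, "dy": 0.0, "dz": 0.02, "roll": 0.0, "jaw": 0.4},
  {"dx": 0.0, "dy": 0.0, "dz": 0.04, "roll": 0.0, "jaw": 0.4},
  {"dx": 0.0, "dy": 0.0, "dz": 0.03, "roll": 0.0, "jaw": 0.4},
  {"dx": 0.0, "dy": 0.02, "dz": 0.0, "roll": 0.0, "jaw": 0.4},
  {"dx": 0.0, "dy": 0.04, "dz": 0.0, "roll": 0.0, "jaw": 0.4},
  {"dx": 0.0, "dy": 0.04, "dz": 0.0, "roll": 0.0, "jaw": 0.4},
  {"dx": 0.0, "dy": 0.03, "dz": 0.0, "roll": 0.0, "jaw": 0.4},
], newtons=10)

```text
t: 45.05
eef_pos: [0.6337, 0.2287, 0.1937]
ee_rot: [3.14, -0.001, -1.807]
force: [-0.5, 0.1, -1.9]
width: 0.0502
gripper_force: 10.0
```

```bash
python3 - <<'E'
from h import *
pl3('25')
e=get_state()['eef_pos'];
E
```

```text
tcp [0.6337 0.2287 0.1937] f [-0.5  0.1 -1.9] w 0.0502
scene 434 face off at tcp -0.0004 at -.11 -0.0013 slope deg 0.5 width ctr 0.0 zmin 0.088
side 311 face off at tcp 0.0036 at -.11 0.0041 slope deg -0.2 width ctr -0.0011 zmin 0.086
```

>>> servo_tool([
  {"dx": 0.001, "dy": 0.018, "dz": 0.0, "roll": 0.0, "jaw": 0.4},
  {"dx": 0.0, "dy": 0.008, "dz": 0.0, "roll": 0.0, "jaw": 0.4},
  {"dx": 0.0, "dy": 0.002, "dz": -0.003, "roll": 0.0, "jaw": 0.4},
  {"dx": 0.0, "dy": 0.0, "dz": 0.0, "roll": 0.0, "jaw": 0.4},
  {"dx": 0.0, "dy": 0.0, "dz": 0.0, "roll": 0.0, "jaw": 0.4},
  {"dx": 0.0, "dy": 0.0, "dz": 0.0, "roll": 0.0, "jaw": 0.4},
  {"dx": 0.0, "dy": 0.0, "dz": 0.0, "roll": 0.0, "jaw": 0.4},
  {"dx": 0.0, "dy": 0.0, "dz": 0.0, "roll": 0.0, "jaw": 0.4},
  {"dx": 0.0, "dy": 0.0, "dz": 0.0, "roll": 0.0, "jaw": 0.4},
  {"dx": 0.0, "dy": 0.0, "dz": 0.0, "roll": 0.0, "jaw": 0.4},
], newtons=10)

```text
t: 46.4
eef_pos: [0.6357, 0.2548, 0.1926]
ee_rot: [-3.142, -0.0, -1.808]
force: [-0.7, 0.8, -2.3]
width: 0.0497
gripper_force: 10.0
```

```bash
python3 - <<'E'
from h import *
ax=np.array([.235,.972]);ay=np.array([-.972,.235]);c0=np.array([.591,.2804])
s=get_state();e=s['eef_pos'];print(e.round(4),s['ee_rot'].round(3))
bias={'scene':(-.0008,-.0013),'side':(.001,.0006)}
for n in ('scene','side'):
    snap(n,n+'26');X,col,u,v=cloud(n+'26');h=(X[:,:2]-c0)@np.array([ax,ay]).T-np.array(bias[n])
    m=(abs(h[:,0]+.012)<.016)&(abs(h[:,1]+.05)<.04)&(X[:,2]>.095)&(X[:,2]<e[2]-.004)
    z=X[m,2];g=h[m];p=np.polyfit(z,g[:,0],1);k=z<.13
    print(n,m.sum(),'centre x at z .08',(np.polyval(p,.08)+.003).round(4),'deg',np.degrees(p[0]).round(1),'y edges',np.percentile(g[:,1],[1,99]).round(4),'yaw deg',np.degrees(np.polyfit(g[:,1],g[:,0]-p[0]*z,1)[0]).round(1))
print('want x -.0095 y -.0478')
E
```

```text
[0.6357 0.2548 0.1926] [-3.142 -0.    -1.808]
scene 427 centre x at z .08 -0.0103 deg -0.1 y edges [-0.0745 -0.0224] yaw deg -1.0
side 321 centre x at z .08 -0.0104 deg -0.7 y edges [-0.0731 -0.0249] yaw deg 1.2
want x -.0095 y -.0478
```

>>> servo_tool([
  {"dx": -0.001, "dy": 0.001, "dz": -0.004, "roll": 0.0, "jaw": 0.4},
  {"dx": 0.0, "dy": 0.0, "dz": -0.004, "roll": 0.0, "jaw": 0.4},
  {"dx": 0.0, "dy": 0.0, "dz": -0.004, "roll": 0.0, "jaw": 0.4},
  {"dx": 0.0, "dy": 0.0, "dz": -0.003, "roll": 0.0, "jaw": 0.4},
  {"dx": 0.0, "dy": 0.0, "dz": -0.003, "roll": 0.0, "jaw": 0.4},
  {"dx": 0.0, "dy": 0.0, "dz": -0.003, "roll": 0.0, "jaw": 0.4},
  {"dx": 0.0, "dy": 0.0, "dz": -0.003, "roll": 0.0, "jaw": 0.4},
  {"dx": 0.0, "dy": 0.0, "dz": -0.002, "roll": 0.0, "jaw": 0.4},
  {"dx": 0.0, "dy": 0.0, "dz": 0.0, "roll": 0.0, "jaw": 0.4},
  {"dx": 0.0, "dy": 0.0, "dz": 0.0, "roll": 0.0, "jaw": 0.4},
], newtons=10)

```text
t: 47.75
eef_pos: [0.6362, 0.257, 0.1701]
ee_rot: [-3.137, 0.004, -1.807]
force: [-4.4, 1.9, 12.6]
width: 0.05
gripper_force: 10.0
```

```bash
cat > m.py <<'E'
from h import *
import sys
ax=np.array([.235,.972]);ay=np.array([-.972,.235]);c0=np.array([.591,.2804])
tag=sys.argv[1];s=get_state();e=s['eef_pos'];print(e.round(4),s['ee_rot'].round(3),'f',s['force'].round(1),'m',s['moment'].round(2))
bias={'scene':(-.0008,-.0013),'side':(.001,.0006)}
for n in ('scene','side'):
    snap(n,n+tag);X,col,u,v=cloud(n+tag);h=(X[:,:2]-c0)@np.array([ax,ay]).T-np.array(bias[n])
    m=(abs(h[:,0]+.012)<.016)&(abs(h[:,1]+.05)<.04)&(X[:,2]>.078)&(X[:,2]<e[2]-.004)
    z=X[m,2];g=h[m];p=np.polyfit(z,g[:,0],1)
    print(n,m.sum(),'centre x at z .07',(np.polyval(p,.07)+.003).round(4),'deg',np.degrees(p[0]).round(1),end=' ')
    for lo,hi in ((.078,.1),(.1,.125),(.125,.15)):
        k=(z>lo)&(z<hi)
        if k.sum()>10: print('y',np.percentile(g[k,1],[2,98]).round(4),end=' ')
    k=(abs(h[:,0]+.01)<.012)&(abs(h[:,1]+.048)<.012)&(X[:,2]>e[2])&(X[:,2]<e[2]+.064);print('top',np.histogram(X[k,2]-e[2],bins=np.arange(0,.065,.004))[0])
E
python3 m.py 27; python3 - <<'E'
from h import *
# same 'top' histogram in the earlier, free-hanging frame
ax=np.array([.235,.972]);ay=np.array([-.972,.235]);c0=np.array([.591,.2804])
for n in ('scene26','side26'):
    X,col,u,v=cloud(n);h=(X[:,:2]-c0)@np.array([ax,ay]).T;z=X[:,2]-.1926;k=(abs(h[:,0]+.01)<.012)&(abs(h[:,1]+.048)<.012)&(z>0)&(z<.064);print(n,np.histogram(z[k],bins=np.arange(0,.065,.004))[0])
E
```

```text
[0.6362 0.257  0.1701] [-3.137  0.004 -1.807] f [-4.4  1.9 12.6] m [0.69 1.4  0.02]
scene 386 centre x at z .07 -0.0093 deg 0.7 y [-0.0724 -0.0233] y [-0.0727 -0.0235] y [-0.0726 -0.0232] top [6 4 8 8 5 6 8 9 0 0 0 0 0 0 0 0]
side 303 centre x at z .07 -0.01 deg 0.5 y [-0.0715 -0.0248] y [-0.0721 -0.0245] y [-0.0728 -0.0254] top [10  5  6  9  6 10  9  6  0  0  0  0  0  0  0  0]
scene26 [ 8  9  6  6  7  7 11  0  0  0  0  0  0  0  0  0]
side26 [ 5  9  9  6  7 12  5  0  0  0  0  0  0  0  0  0]
```

The plate is still sitting on the rim at z ≈ 0.07. I'll press lightly and sweep it towards the holder's +x, +y.

>>> servo_tool([
  {"dx": 0.0, "dy": 0.0, "dz": 0.004, "roll": 0.0, "jaw": 0.4},
  {"dx": -0.002, "dy": 0.001, "dz": 0.0, "roll": 0.0, "jaw": 0.4},
  {"dx": 0.0, "dy": 0.001, "dz": -0.002, "roll": 0.0, "jaw": 0.4},
  {"dx": 0.0, "dy": 0.001, "dz": -0.001, "roll": 0.0, "jaw": 0.4},
  {"dx": 0.0, "dy": 0.001, "dz": -0.001, "roll": 0.0, "jaw": 0.4},
  {"dx": 0.0, "dy": 0.001, "dz": 0.0, "roll": 0.0, "jaw": 0.4},
  {"dx": 0.0, "dy": 0.0, "dz": -0.002, "roll": 0.0, "jaw": 0.4},
  {"dx": 0.0, "dy": 0.0, "dz": -0.002, "roll": 0.0, "jaw": 0.4},
  {"dx": 0.0, "dy": 0.0, "dz": 0.0, "roll": 0.0, "jaw": 0.4},
  {"dx": 0.0, "dy": 0.0, "dz": 0.0, "roll": 0.0, "jaw": 0.4},
], newtons=10)

```text
t: 49.1
eef_pos: [0.6339, 0.2621, 0.1653]
ee_rot: [-3.138, 0.003, -1.807]
force: [-3.1, 2.2, 13.2]
width: 0.05
gripper_force: 10.0
```

```bash
python3 m.py 28
```

```text
[0.6339 0.2621 0.1653] [-3.138e+00  3.000e-03 -1.807e+00] f [-3.1  2.2 13.2] m [0.98 1.32 0.01]
scene 385 centre x at z .07 -0.0109 deg 3.9 y [-0.0705 -0.0205] y [-0.0694 -0.0222] y [-0.0708 -0.0204] top [ 6  7  5  6  6  4  4  4 10  0  0  0  0  0  0  0]
side 301 centre x at z .07 -0.0114 deg 3.9 y [-0.068  -0.0222] y [-0.0691 -0.0216] y [-0.0695 -0.0224] top [ 7  7  8  9  5  6  9  6 12  0  0  0  0  0  0  0]
```

```bash
python3 - <<'E'
from h import *
ax=np.array([.235,.972]);ay=np.array([-.972,.235]);c0=np.array([.591,.2804])
xs=np.arange(-.028,.0101,.001);ys=np.arange(-.085,-.0149,.001);A,B=np.meshgrid(xs,ys)
W0=np.stack([c0[0]+A*ax[0]+B*ay[0],c0[1]+A*ax[1]+B*ay[1],0*A+.07],-1)
print('x   ',*(xs*1e3).round().astype(int))
for n in ('scene','side'):
    for t in ('0','27','28'):
        c=load(n+t);q=(W0@c['R'].T+np.ravel(c['t']))@c['K'].T;q=(q[...,:2]/q[...,2:]).astype(np.float32)
        I=cv2.remap(c['p'].mean(2).astype(np.float32),q[...,0],q[...,1],cv2.INTER_LINEAR)
        for lo,hi in ((-.068,-.058),(-.052,-.044),(-.038,-.028)):
            k=(ys>=lo)&(ys<=hi);print(n,t,lo,*I[k].mean(0).round().astype(int))
        k=(xs>-.0155)&(xs<-.0135);print('   y-profile at x -14.5:',*[f'{int(y*1e3)}:{int(i)}' for y,i in zip(ys,I[:,k].mean(1))][::2])
E
```

```text
x    -28 -27 -26 -25 -24 -23 -22 -21 -20 -19 -18 -17 -16 -15 -14 -13 -12 -11 -10 -9 -8 -7 -6 -5 -4 -3 -2 -1 0 1 2 3 4 5 6 7 8 9 10
scene 0 -0.068 87 87 87 87 87 88 88 88 89 88 86 81 75 66 56 48 42 39 39 41 46 52 59 67 74 79 83 84 86 86 87 87 87 88 88 89 90 91 92
scene 0 -0.052 87 87 87 87 87 87 87 88 88 87 85 79 70 59 49 42 39 38 39 41 44 50 57 66 75 82 86 88 89 90 91 91 91 90 91 91 91 91 92
scene 0 -0.038 87 87 87 86 86 86 87 87 87 87 85 81 75 67 58 50 45 42 42 43 46 51 59 68 77 84 89 91 92 92 91 90 90 90 90 90 90 91 91
   y-profile at x -14.5: -85:77 -83:83 -81:88 -79:87 -77:80 -75:73 -73:64 -71:61 -68:64 -66:62 -64:62 -62:61 -60:58 -58:58 -56:55 -54:54 -52:54 -50:51 -48:53 -46:55 -44:55 -42:56 -40:59 -38:60 -36:60 -34:63 -32:63 -30:63 -28:63 -26:61 -24:66 -22:70 -20:72 -18:78 -16:81 -14:82
scene 27 -0.068 88 89 89 88 88 88 89 90 90 90 88 84 79 74 70 68 69 71 73 75 77 80 82 82 82 82 82 84 85 87 88 89 89 90 91 91 92 93 94
scene 27 -0.052 89 89 89 88 88 89 89 90 90 89 86 80 73 65 62 62 64 66 68 69 69 68 68 69 69 71 73 76 78 79 81 83 85 86 88 90 92 93 93
scene 27 -0.038 89 89 89 88 88
[... 2476 characters left out ...]
99 99 99 99 100 100 100 100 101 102 103 105 105 104 102 101 100 99 99 99 99 99 99 99 99 99 99 99 99 99 99 99 99 99
side 28 -0.052 99 99 99 99 99 99 100 100 100 100 99 97 94 92 89 88 90 92 95 97 99 100 100 100 101 101 101 101 101 101 101 101 101 101 101 101 101 101 101
side 28 -0.038 98 99 99 99 98 98 98 98 98 98 97 96 94 93 95 98 101 104 107 107 105 104 102 101 100 100 100 100 99 99 99 99 100 100 100 100 99 99 99
   y-profile at x -14.5: -85:135 -83:111 -81:103 -79:99 -77:97 -75:92 -73:89 -71:90 -68:97 -66:108 -64:105 -62:101 -60:96 -58:90 -56:83 -54:84 -52:89 -50:88 -48:88 -46:91 -44:93 -42:94 -40:97 -38:100 -36:98 -34:97 -32:96 -30:90 -28:82 -26:76 -24:72 -22:82 -20:90 -18:92 -16:94 -14:95
```

Profiles of the two views suggest the plate's foot is still 1–4 mm short towards the holder's +x. I'll lift, shift and try again.

>>> servo_tool([
  {"dx": 0.0, "dy": 0.0, "dz": 0.006, "roll": 0.0, "jaw": 0.4},
  {"dx": 0.0, "dy": 0.0, "dz": 0.006, "roll": 0.0, "jaw": 0.4},
  {"dx": 0.001, "dy": 0.001, "dz": 0.0, "roll": 0.0, "jaw": 0.4},
  {"dx": 0.001, "dy": 0.001, "dz": 0.0, "roll": 0.0, "jaw": 0.4},
  {"dx": 0.0, "dy": 0.0, "dz": 0.0, "roll": 0.0, "jaw": 0.4},
  {"dx": 0.0, "dy": 0.0, "dz": -0.006, "roll": 0.0, "jaw": 0.4},
  {"dx": 0.0, "dy": 0.0, "dz": -0.004, "roll": 0.0, "jaw": 0.4},
  {"dx": 0.0, "dy": 0.0, "dz": -0.004, "roll": 0.0, "jaw": 0.4},
  {"dx": 0.0, "dy": 0.0, "dz": -0.003, "roll": 0.0, "jaw": 0.4},
  {"dx": 0.0, "dy": 0.0, "dz": 0.0, "roll": 0.0, "jaw": 0.4},
], newtons=10)

```text
t: 50.45
eef_pos: [0.6355, 0.2642, 0.1602]
ee_rot: [-3.139, 0.003, -1.807]
force: [-4.8, 2.1, 12.1]
width: 0.0499
gripper_force: 10.1
```

```bash
python3 m.py 29
```

```text
[0.6355 0.2642 0.1602] [-3.139e+00  3.000e-03 -1.807e+00] f [-4.8  2.1 12.1] m [1.15 1.78 0.02]
scene 365 centre x at z .07 -0.0105 deg 5.6 y [-0.0702 -0.0214] y [-0.0705 -0.0211] y [-0.071  -0.0213] top [9 5 4 6 7 6 4 5 5 3 2 0 0 0 0 0]
side 288 centre x at z .07 -0.0104 deg 4.8 y [-0.0683 -0.0226] y [-0.0695 -0.0216] y [-0.07   -0.0226] top [ 7  4  9  9  5  4 12 10  3  9  4  0  0  0  0  0]
```

```bash
python3 - <<'E'
from h import *
ax=np.array([.235,.972]);ay=np.array([-.972,.235]);c0=np.array([.591,.2804])
snap('wrist','w29')
def m(f):
    X,col,u,v=cloud(f);h=(X[:,:2]-c0)@np.array([ax,ay]).T*1e3
    print(f,'cols x_h -30..10 step2; rows y_h; value = median z mm')
    for y in range(-84,-12,4):
        r=[]
        for x in range(-30,12,2):
            k=(abs(h[:,0]-x)<1)&(abs(h[:,1]-y)<2)&(X[:,2]<.2);r.append('%4d'%(np.median(X[k,2])*1e3) if k.sum()>0 else '   .')
        print('%4d'%y,*r)
m('w20');m('w29')
E
```

```text
w20 cols x_h -30..10 step2; rows y_h; value = median z mm
 -84   70   70   70   69   69   69   69   69   69   69   70   70   69   70   70   69   70   69   69   69   70
 -80   69   70   70   70   69   69   70   70   69   69   70   69   69   69   70   70   69   70   69   70   70
 -76   70   70   69   69   69   69   69   70   69   68   67   60   53   68   69   70   70   69   69   70   70
 -72   70   69   70   70   69   69   69   69   67    .    0    0    0   32   69   70   69   69   69   69   70
 -68   69   70   70   69   69   69   69   68   68    .    0    0    0   33   70   69   69   70   69   69   70
 -64   69   69   70   69   69   70   69   69   67    .    0    0    0   34   69   69   70   69   71   70   70
 -60   69   69   69   70   70   70   70   69   68    .    0    0    0   35   68   69   69   70   70   70   70
 -56   70   69   69   70   70   70   69   70   68    .    0    0    1   35   69   69   69   69   70   69   70
 -52   69   70   70   69   70   69   69   69   67    .    0    0    1   36   69   70   69   70   70   70   70
 -48   69   69   69   69   69   69   70   69   67   
[... 2275 characters left out ...]
  169  198  199  199  198    .    .    .
 -36   70   70   69   70   70   70   70   70   78  100  120  141  160  169  198  199  199  198    .    .    .
 -32   70   69   69   70   70   69   69   69   79   98  119  139  158  168  198  199  199  198    .    .    .
 -28   69   69   70   69   69   70   69   69   78   97  117  137  157  168  197  199  199  198    .    .    .
 -24   70   70   70   70   70   70   69  172  162  102  119  138  157  167  197  199  199  198    .    .    .
 -20   70   70   70   70   70   69   71  177   71   70   69   69   70   49    .  197  196  196    .    .    .
 -16   70   70   69   69   70   70  179  179  179   70   70   69   70   70   69   70   69   69   70   70   70
```

The wrist depth map settles it: the slot spans x_h -13 to -3 mm and the plate's foot is centred at -13 mm, so it is 5 mm short and tilted 5.7°. I'll stand it up with the foot pinned, lift, then shift +5 mm.

>>> servo_tool([
  {"dx": 0.0, "dy": -0.003, "dz": 0.0, "roll": 0.0, "jaw": 0.4},
  {"dx": -0.001, "dy": -0.003, "dz": 0.0, "roll": 0.0, "jaw": 0.4},
  {"dx": -0.001, "dy": -0.003, "dz": 0.0, "roll": 0.0, "jaw": 0.4},
  {"dx": 0.0, "dy": 0.0, "dz": 0.0, "roll": 0.0, "jaw": 0.4},
  {"dx": 0.0, "dy": 0.0, "dz": 0.006, "roll": 0.0, "jaw": 0.4},
  {"dx": 0.0, "dy": 0.0, "dz": 0.009, "roll": 0.0, "jaw": 0.4},
  {"dx": 0.001, "dy": 0.003, "dz": 0.0, "roll": 0.0, "jaw": 0.4},
  {"dx": 0.0, "dy": 0.002, "dz": 0.0, "roll": 0.0, "jaw": 0.4},
  {"dx": 0.0, "dy": 0.0, "dz": 0.0, "roll": 0.0, "jaw": 0.4},
  {"dx": 0.0, "dy": 0.0, "dz": 0.0, "roll": 0.0, "jaw": 0.4},
], newtons=6)

```text
t: 51.85
eef_pos: [0.6336, 0.2588, 0.1722]
ee_rot: [3.141, -0.0, -1.808]
force: [-0.2, 0.3, -1.1]
width: 0.0502
gripper_force: 6.0
```

```bash
cat > wm.py <<'E'
from h import *
import sys
ax=np.array([.235,.972]);ay=np.array([-.972,.235]);c0=np.array([.591,.2804])
f='w'+sys.argv[1];s=get_state();e=s['eef_pos'];print(e.round(4),'f',s['force'].round(1));snap('wrist',f)
X,col,u,v=cloud(f);h=(X[:,:2]-c0)@np.array([ax,ay]).T*1e3;z=X[:,2]*1e3
k=(h[:,1]>-66)&(h[:,1]<-30)&(abs(h[:,0]+8)<14)&(z>76)&(z<e[2]*1e3-12)
A=np.c_[z[k]-70,h[k,1]+48,np.ones(k.sum())];p=np.linalg.lstsq(A,h[k,0],rcond=None)[0]
r=h[k,0]-A@p;g=abs(r)<2;p=np.linalg.lstsq(A[g],h[k,0][g],rcond=None)[0]
print(k.sum(),'centre x at z70',(p[2]+3).round(2),'tilt deg',np.degrees(p[0]).round(1),'yaw deg',np.degrees(p[1]).round(1),'zmin',z[k].min().round(1))
F=abs(h[:,0]-(p[0]*(z-70)+p[1]*(h[:,1]+48)+p[2]))<1.5;F&=(z>76)&(z<e[2]*1e3-30);print('y edges',np.percentile(h[F,1],[1,50,99]).round(1),F.sum())
E
python3 wm.py 30
```

```text
[0.6336 0.2588 0.1722] f [-0.2  0.3 -1.1]
2318 centre x at z70 -8.63 tilt deg 0.9 yaw deg -0.3 zmin 84.7
y edges [-70.6 -44.5  38.8] 2260
```

```bash
python3 - <<'E'
from h import *
ax=np.array([.235,.972]);ay=np.array([-.972,.235]);c0=np.array([.591,.2804])
X,col,u,v=cloud('w20');h=(X[:,:2]-c0)@np.array([ax,ay]).T*1e3;z=X[:,2]*1e3
k=(h[:,1]>-68)&(h[:,1]<-28)&(h[:,0]>-20)&(h[:,0]<2)
top=k&(z>68.9);print('flat top edges around slot x:',h[top&(h[:,0]<-9),0].max().round(1),h[top&(h[:,0]>-9),0].min().round(1), 'wall pts x',np.percentile(h[k&(z>8)&(z<60),0],[5,50,95]).round(1))
for lo,hi in ((62,66),(66,68.3)):
    q=k&(z>lo)&(z<hi);a=h[q,0];print(lo,a[a<-9].mean().round(2),a[a>-9].mean().round(2),q.sum())
k=(h[:,0]>-11)&(h[:,0]<-6)&(h[:,1]<-10)&(h[:,1]>-85);top=k&(z>68.9);print('y:',h[top&(h[:,1]<-48),1].max().round(1),h[top&(h[:,1]>-48),1].min().round(1),'walls',np.percentile(h[k&(z>8)&(z<60)&(h[:,1]<-48),1],[5,95]) if (k&(z>8)&(z<60)&(h[:,1]<-48)).any() else '',np.percentile(h[k&(z>8)&(z<60)&(h[:,1]>-48),1],[5,95]))
X,col,u,v=cloud('w30');h=(X[:,:2]-c0)@np.array([ax,ay]).T*1e3;z=X[:,2]*1e3
F=(abs(h[:,0]+11.6-.016*(z-70))<1.5)&(z>85)&(z<145)&(h[:,1]<0)&(h[:,1]>-90)
print('plate y',np.percentile(h[F,1],[.5,99.5]).round(1),F.sum())
E
```

```text
flat top edges around slot x: -14.3 -3.9 wall pts x [-4.3 -4.1 -4. ]
62 nan nan 0
66 -14.59 -3.05 59
y: -75.6 -21.0 walls [-75.19325148 -75.09075028] [-21.30695157 -20.99841754]
plate y [-71. -22.] 2244<stdin>:7: RuntimeWarning: Mean of empty slice.
  ret = ret.dtype.type(ret / rcount)
```

Slot centre is (-9.1, -48.15) mm and the plate (-8.6, -46.5) mm, nearly upright. I'll make a small shift and lower it.

>>> servo_tool([
  {"dx": 0.0015, "dy": -0.001, "dz": 0.0, "roll": 0.0, "jaw": 0.4},
  {"dx": 0.0, "dy": 0.0, "dz": -0.006, "roll": 0.0, "jaw": 0.4},
  {"dx": 0.0, "dy": 0.0, "dz": -0.004, "roll": 0.0, "jaw": 0.4},
  {"dx": 0.0, "dy": 0.0, "dz": -0.003, "roll": 0.0, "jaw": 0.4},
  {"dx": 0.0, "dy": 0.0, "dz": -0.003, "roll": 0.0, "jaw": 0.4},
  {"dx": 0.0, "dy": 0.0, "dz": -0.004, "roll": 0.0, "jaw": 0.4},
  {"dx": 0.0, "dy": 0.0, "dz": -0.004, "roll": 0.0, "jaw": 0.4},
  {"dx": 0.0, "dy": 0.0, "dz": -0.004, "roll": 0.0, "jaw": 0.4},
  {"dx": 0.0, "dy": 0.0, "dz": -0.004, "roll": 0.0, "jaw": 0.4},
  {"dx": 0.0, "dy": 0.0, "dz": 0.0, "roll": 0.0, "jaw": 0.4},
], newtons=6)

```text
t: 53.15
eef_pos: [0.635, 0.2577, 0.1401]
ee_rot: [3.141, -0.001, -1.808]
force: [0.1, 0.4, -1.3]
width: 0.05
gripper_force: 6.0
```

```bash
python3 wm.py 31; python3 m.py 31
```

```text
[0.635  0.2577 0.1401] f [ 0.1  0.4 -1.3]
1827 centre x at z70 -8.83 tilt deg 0.9 yaw deg -0.2 zmin 76.1
y edges [-72.3 -46.3  38.8] 1522
[0.6352 0.2578 0.1404] [ 3.141 -0.    -1.808] f [ 0.2  0.  -1.7] m [ 0.05 -0.09  0.04]
scene 255 centre x at z .07 -0.0068 deg 1.0 y [-0.072  -0.0223] y [-0.0728 -0.0227] y [-0.0719 -0.0229] top [6 3 6 7 5 5 6 4 5 3 0 0 0 0 0 0]
side 204 centre x at z .07 -0.0078 deg 0.9 y [-0.072  -0.0238] y [-0.0729 -0.0247] y [-0.073  -0.0257] top [ 6  6 11  6  6  6 11  8  6  9  5  1  0  0  0  0]
```

It's in the slot with no contact force. I'll lower further, staying above the driver's butt, then release.

>>> servo_tool([
  {"dx": 0.0, "dy": 0.0, "dz": -0.006, "roll": 0.0, "jaw": 0.4},
  {"dx": 0.0, "dy": 0.0, "dz": -0.006, "roll": 0.0, "jaw": 0.4},
  {"dx": 0.0, "dy": 0.0, "dz": -0.006, "roll": 0.0, "jaw": 0.4},
  {"dx": 0.0, "dy": 0.0, "dz": -0.006, "roll": 0.0, "jaw": 0.4},
  {"dx": 0.0, "dy": 0.0, "dz": -0.005, "roll": 0.0, "jaw": 0.4},
  {"dx": 0.0, "dy": 0.0, "dz": -0.004, "roll": 0.0, "jaw": 0.4},
  {"dx": 0.0, "dy": 0.0, "dz": 0.0, "roll": 0.0, "jaw": 0.4},
  {"dx": 0.0, "dy": 0.0, "dz": 0.0, "roll": 0.0, "jaw": 0.75},
  {"dx": 0.0, "dy": 0.0, "dz": 0.0, "roll": 0.0, "jaw": 0.75},
  {"dx": 0.0, "dy": 0.0, "dz": 0.0, "roll": 0.0, "jaw": 0.75},
], newtons=4)

```text
t: 54.55
eef_pos: [0.6354, 0.2579, 0.1079]
ee_rot: [-3.141, 0.0, -1.808]
force: [0.0, -0.4, -0.5]
width: 0.0651
gripper_force: 0.0
```

```bash
python3 m.py 32
```

```text
[0.6354 0.2579 0.1079] [-3.141  0.    -1.808] f [ 0.  -0.4 -0.5] m [ 0.06 -0.01 -0.04]
scene 102 centre x at z .07 -0.007 deg -1.5 y [-0.0727 -0.0223] y [-0.0613 -0.03  ] top [ 7  6 10  5  6 13  3  0  0  0  0  0  0  0  0  0]
side 82 centre x at z .07 -0.0073 deg 0.7 y [-0.0725 -0.0271] y [-0.0676 -0.0244] top [ 6  6  6  7  4 11  2  1  0  0  0  0  0  0  0  0]
```

The plate's top is at about 0.131, so it has dropped home. I'll retreat.

>>> servo_tool([
  {"dx": 0.0, "dy": 0.0, "dz": 0.015, "roll": 0.0, "jaw": 0.75},
  {"dx": 0.0, "dy": 0.0, "dz": 0.03, "roll": 0.0, "jaw": 0.75},
  {"dx": 0.0, "dy": 0.0, "dz": 0.05, "roll": 0.0, "jaw": 0.75},
  {"dx": 0.0, "dy": 0.0, "dz": 0.04, "roll": 0.0, "jaw": 0.75},
  {"dx": 0.0, "dy": -0.04, "dz": 0.0, "roll": 0.0, "jaw": 0.75},
  {"dx": -0.01, "dy": -0.05, "dz": 0.0, "roll": 0.0, "jaw": 0.75},
  {"dx": -0.02, "dy": -0.05, "dz": 0.0, "roll": 0.0, "jaw": 0.75},
  {"dx": -0.02, "dy": -0.05, "dz": 0.0, "roll": 0.0, "jaw": 0.75},
  {"dx": -0.02, "dy": -0.05, "dz": 0.0, "roll": 0.0, "jaw": 0.75},
  {"dx": 0.0, "dy": 0.0, "dz": 0.0, "roll": 0.0, "jaw": 0.75},
], newtons=4)

```text
t: 55.9
eef_pos: [0.5641, 0.0151, 0.2446]
ee_rot: [-3.14, 0.001, -1.811]
force: [0.2, 1.1, 0.2]
width: 0.0656
gripper_force: 0.0
```

```bash
python3 - <<'E'
from h import *
print(get_state()['eef_pos'])
ax=np.array([.235,.972]);ay=np.array([-.972,.235]);c0=np.array([.591,.2804])
for n in ('scene','side'):
    snap(n,n+'33');X,col,u,v=cloud(n+'33');h=(X[:,:2]-c0)@np.array([ax,ay]).T
    m=(abs(h[:,0]+.009)<.014)&(abs(h[:,1]+.048)<.035)&(X[:,2]>.077)&(X[:,2]<.2);z=X[m,2]
    if m.sum()>10:
        p=np.polyfit(z,h[m,0],1);print(n,'plate',m.sum(),'top',np.percentile(z,[98,100]).round(4),'tilt',np.degrees(p[0]).round(1),'y',np.percentile(h[m,1],[2,98]).round(4),'x70',np.polyval(p,.07).round(4))
    m=(np.linalg.norm(X[:,:2]-np.array([.54,.282]),axis=1)<.025)&(X[:,2]>.08)&(X[:,2]<.2);P=X[m]
    if m.sum()>10: print(n,'driver',P[P[:,2]<.11].mean(0).round(4),P[(P[:,2]>.13)&(P[:,2]<.16)].mean(0).round(4),P[:,2].max().round(4))
E
```

```text
[0.5640795  0.01505452 0.24456005]
scene plate 265 top [0.132  0.1329] tilt 0.8 y [-0.0749 -0.0248] x70 -0.0113
scene driver [0.5467 0.2776 0.0954] [0.5461 0.2779 0.1455] 0.1681
side plate 46 top [0.1314 0.1317] tilt -2.4 y [-0.0711 -0.0307] x70 -0.0096
side driver [0.5338 0.2748 0.0947] [0.5315 0.277  0.1465] 0.1698
```

Both tools stand home: the plate's top is at 0.131 and upright, and the driver is unchanged. I'm handing the job in.

```bash
python3 -c "
from station import *
print(job_done())"
```

```text
the job is handed in; nothing more can be done
None
```

I handed the job in at about 56 s: the screwdriver stands blade down in the round hole and the gauge plate stands home in the slot, both released and upright by the camera depths. The plate toppled once on the first insertion try, without moving the brush, and was recovered; the dish, jar and loupe were not re-measured, and no verdict came back.

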